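# Clip brackets to the marking fixture, key in the cycle, put the clamps back

## Robot

A 6-joint arm with a two-finger parallel gripper is mounted at the origin on the work surface. World frame = base frame: x ahead of the robot, y to its left, z up, the work surface at z = 0. Lengths are in m, angles in rad, forces in N, time in s.
With the tool pointing down it reaches from about 0.35 to 0.975 m from the base axis. Payload 4.9 kg.
Tool frame: the origin (TCP) lies at the very end of the fingers, on their centre line; the grasp point (between the pads) lies ctrl.hold_point_z behind it (ctrl.hold_point_z is the distance from the TCP to the grasp point, in m); z points along the fingers, y is the line along which they close (so a half turn about z gives the same grasp; the last joint's range is limited). The gripper opens to 85 mm and grips with 20 to 120 N. Pads are 22 mm wide; open, the fingers measure 114 mm over their backs; the gripper's body (76 mm by 85 mm) begins 54 mm behind the grasp point. The pads swing forward as they close: fully open they stand 13 mm farther back than shut.
Start: joints at [-1.362, 0.053, 1.613, -0, 1.476, -0.119], TCP at [0.201, -0.592, 0.231] pointing down, gripper open.
Joint ranges: [-3.01, 3.01], [-1.01, 2.22], [0.06, 2.58], [-1.02, 4.17], [0.09, 2.62], [-3.14, 3.14]. Speed limits (rad/s): [2.57, 2.57, 3.14, 3.14, 3.14, 3.14].

## Interface

Orientations are given as a rotation vector (axis times angle).
In Python, from station import ctrl gives the robot as it stands. The module is installed in compiled form; this text tells all that it offers.
- The arm moves only by the tool jog_arm, never from a script. Its argument "deltas" is a list of rows, each a list of 3 entries, a list of its own where there are three numbers: the closure, from -1 (fully open) to 1 (shut), then the shift along the world's x, y, z scaled (see below), then the turn, a rotation vector about the world's x, y, z scaled (see below). A call has 1 to 12 rows; each row is the pose to reach, as a shift and turn from the pose commanded when the call began, turning the shorter way round; what a row does not reach only later rows make up. The controller multiplies each number of a shift by 0.4 m and each number of a turn by 180 degrees. A row lasts 1/12 s, in which the tool goes at most 41.7 mm and 7.16 degrees, less where a joint would pass 70% of its speed; a pose out of reach is approached as far as the arm can. A call with a number of a shift or a turn outside -1 to 1 is refused whole. A call with a gripper value outside its range is refused whole. The fingers move at their own pace and stop on an object; "squeeze" is the grip in N (left out, the last holds). Time passes only in rows, so rows that repeat a pose let the fingers close. It gives the time, the measured TCP pose, the force, the opening and the grip force at its end, in the units of the state.
- ctrl.get_obs(): the state, without advancing time (a new reading comes with each control period).
- ctrl.get_image(name): name is "scene" or "top" or "wrist"; returns the picture (400x640x3 uint8, red, green, blue); there is no depth.
- ctrl.get_calibration(name): a dict with "K" (3x3 intrinsics, pixels), "extrinsics" (4x4, takes a point from world to camera coordinates). Camera axes: x right, y down, z forward; pixel columns grow to the right and rows downward; lengths in m; the calibration is good to about 2 mm. A picture is of the moment at which its call begins: read the wrist's pose just before it. get_calibration takes no time and is no camera call; for the wrist camera it gives the pose at the moment of the call.
- ctrl.finish_job(): hands the job in; it is judged then, once.
The state is a dict: "t": time; "q": joint angles; "dq": joint speeds; "effort": joint torques, N m; "tool_pos": TCP position; "tool_rot": TCP orientation; "contact_force": force on the tool from outside, world axes, zero at the start; "wrist_torque": the same for the moment, N m; "opening": finger opening in m; "grip_force": force on a finger pad.
Only numpy, scipy, OpenCV 4.12 (cv2) and the standard library are available. Lean on these libraries where they do the work, as an engineer would, in place of code of your own. Each camera call takes 0.05 s, during which the arm holds its last target. There are 200 camera calls.

## Task

Stand every loose steel bracket on the bed of the blue marking fixture with its back flat against the steel fence, side by side, and clip one spring clamp from the wooden rail down over the middle of each bracket so that it pinches bracket and fence together. With all of them clipped, run the marking cycle by pressing the round key, then the square key, then the long bar key on the control panel, each fully down and on its own, and never press the cross-shaped key. Then take the clamps off, clip them all back on the wooden rail, and leave the brackets standing against the fence; do not disturb the mug or the tape measure.

Things in the scene. Friction and masses are not known exactly. Their poses are not given: they have to be found in the camera images.
- bracket0: bare steel L-bracket, 0.35 kg, standing on its foot (two or three are present, an absent one reads None). Upright leg 80 mm high, 70 mm long (y), 5 mm thick (x -5 to 0 mm); foot 5 mm thick, reaching to x = -60 mm. Origin: at the underside, middle of the length, in the plane of the leg's flat back face; +x points out of that back face, z up
- bracket1: bare steel L-bracket, 0.35 kg, standing on its foot (two or three are present, an absent one reads None). Upright leg 80 mm high, 70 mm long (y), 5 mm thick (x -5 to 0 mm); foot 5 mm thick, reaching to x = -60 mm. Origin: at the underside, middle of the length, in the plane of the leg's flat back face; +x points out of that back face, z up
- bracket2: bare steel L-bracket, 0.35 kg, standing on its foot (two or three are present, an absent one reads None). Upright leg 80 mm high, 70 mm long (y), 5 mm thick (x -5 to 0 mm); foot 5 mm thick, reaching to x = -60 mm. Origin: at the underside, middle of the length, in the plane of the leg's flat back face; +x points out of that back face, z up
- clamp0: black spring clamp, 0.16 kg, 30 mm wide along its y (hinge axis); rubber-lipped jaws down, opening along x, two tails splayed up in a V. Origin midway between the hinge pins, z up. The spine's underside, which rests on the gripped edge, is 8 mm below it, jaw lips reach 67 mm below, tails 54 mm above. Starts clipped on the rail, tails up, its x along rail x
- clamp1: black spring clamp, 0.16 kg, 30 mm wide along its y (hinge axis); rubber-lipped jaws down, opening along x, two tails splayed up in a V. Origin midway between the hinge pins, z up. The spine's underside, which rests on the gripped edge, is 8 mm below it, jaw lips reach 67 mm below, tails 54 mm above. Starts clipped on the rail, tails up, its x along rail x
- clamp2: black spring clamp, 0.16 kg, 30 mm wide along its y (hinge axis); rubber-lipped jaws down, opening along x, two tails splayed up in a V. Origin midway between the hinge pins, z up. The spine's underside, which rests on the gripped edge, is 8 mm below it, jaw lips reach 67 mm below, tails 54 mm above. Starts clipped on the rail, tails up, its x along rail x
- clamp0_front (a joint): opening angle of each jaw of clamp0 (both move alike, rad): 0 shut (2 mm), 0.07 pinching 11 mm (with about 8 N; tail ends 48 mm apart outside), 0.3 fully open against its stop: jaws 38 mm apart, tails upright and parallel, 24 mm apart outside. Squeezing the tails takes about 20 N; 35 to 50 N holds them firmly against the stop
- clamp1_front (a joint): opening angle of each jaw of clamp1 (both move alike, rad): 0 shut (2 mm), 0.07 pinching 11 mm (with about 8 N; tail ends 48 mm apart outside), 0.3 fully open against its stop: jaws 38 mm apart, tails upright and parallel, 24 mm apart outside. Squeezing the tails takes about 20 N; 35 to 50 N holds them firmly against the stop
- clamp2_front (a joint): opening angle of each jaw of clamp2 (both move alike, rad): 0 shut (2 mm), 0.07 pinching 11 mm (with about 8 N; tail ends 48 mm apart outside), 0.3 fully open against its stop: jaws 38 mm apart, tails upright and parallel, 24 mm apart outside. Squeezing the tails takes about 20 N; 35 to 50 N holds them firmly against the stop
- fixture: blue marking fixture, fixed. Origin on the bench at mid-length, in the plane of the fence's front face; x points through the fence (away from the robot), y along it, z up. Bed top 12 mm high, from x = -85 mm; steel fence 6 mm thick (x 0 to 6), 340 mm long, top edge 57 mm high, so a bracket on the bed rises 35 mm above it. Beyond x = 55 mm a housing and marking head up to 70 mm high
- rail: the clamp rail: an upright wooden strip 11 mm thick, 270 mm long (along its y), top edge 92 mm above the bench, on a dark foot 70 x 280 x 10 mm, fixed. Origin on the bench under the middle of the strip; the strip's thickness is along its x. The clamps start on it about 80 mm apart
- panel: the control panel, a fixed grey box 140 x 140 x 40 mm with four keys on top in a 2 x 2 array 66 mm apart; which key is where varies. Origin at the middle of its underside
- round_key_top (a point): middle of the top of the round key (30 mm across) on the control panel
- square_key_top (a point): middle of the top of the square key (28 mm) on the control panel
- bar_key_top (a point): middle of the top of the long bar key (48 x 16 mm) on the control panel
- cross_key_top (a point): middle of the top of the cross-shaped key (42 mm across), not to be pressed on the control panel
- round_key (a joint): travel of the round key (m): 0 up, 0.007 fully down; 1.4 N starts it and 4.5 N takes it fully down, it springs back
- square_key (a joint): travel of the square key (m): 0 up, 0.007 fully down; 1.4 N starts it and 4.5 N takes it fully down, it springs back
- bar_key (a joint): travel of the bar key (m): 0 up, 0.007 fully down; 1.4 N starts it and 4.5 N takes it fully down, it springs back
- cross_key (a joint): travel of the cross key (m): 0 up, 0.007 fully down; 1.4 N starts it and 4.5 N takes it fully down, it springs back
- mug: a white mug, 95 mm high, 80 mm across, bystander; origin at the middle of its underside
- tape_measure: a yellow tape measure case, 70 x 45 x 65 mm, bystander; origin at the middle of its underside

How it is judged:
By the outcome, as a careful person would: the job done as asked, in the order asked, and still so for the second after the job is handed in, with the robot touching nothing.
Of bracket0, bracket1, bracket2 only 2 to 3 are there at a start; the rules pass over those that are not, and their reading is None.
At some moment in a run one of bracket0, bracket1, bracket2 may be knocked a few centimetres aside while the robot is not near it.
It also fails if it takes over 210 s, if anything falls off the work surface, if the arm or the gripper's body presses on something with over 40 N, if the wrist force passes 120 N, or if a joint passes its speed limit or range.

## Working session

There is one attempt and no reset: what is moved stays moved. The work goes in short steps, Python scripts to look and compute and a tool call to move; the robot and the scene stay as the last step left them, time stands still between calls to the robot, and variables do not carry over. Pictures are saved under pics/ and viewed, at most 14 in all, crops included, and the job is handed in when it is done.

Besides the shell and the picture viewer there is one more tool, called after "Request:" as name([rows], argument=value, ...), one row to a line, values as JSON. jog_arm: Moves the arm, as the interface text tells. Its arguments: {"type":"object","properties":{"deltas":{"type":"array","items":{"type":"array"}},"squeeze":{"type":"number"}},"required":["deltas"]}

```bash
mkdir -p pics
cat > h.py <<'E'
from station import ctrl
import numpy as np, cv2
from scipy.spatial.transform import Rotation as R
def snap(cam,name):
    im=ctrl.get_image(cam); cv2.imwrite(f'pics/{name}.png',im[...,::-1]); return im
def ray(cal,u,v,z):
    K=np.array(cal['K']);E=np.array(cal['extrinsics']);Rm=E[:3,:3];t=E[:3,3]
    c=-Rm.T@t; d=Rm.T@np.linalg.solve(K,[u,v,1.]); return c+d*(z-c[2])/d[2]
def proj(cal,p):
    K=np.array(cal['K']);E=np.array(cal['extrinsics']); q=K@(E[:3,:3]@np.array(p)+E[:3,3]); return q[:2]/q[2]
E
python3 - <<'E'
from h import *
for c in ('scene','top'):
    snap(c,c+'0'); k=ctrl.get_calibration(c); E=np.array(k['extrinsics']); print(c,np.round(k['K'],1).tolist(),np.round(-E[:3,:3].T@E[:3,3],3),np.round(E[:3,:3],2).tolist())
o=ctrl.get_obs(); print(o, ctrl.hold_point_z)
E
```

```text
scene [[406.2, 0.0, 329.8], [0.0, 406.2, 198.7], [0.0, 0.0, 1.0]] [ 1.086 -0.375  0.867] [[0.58, 0.81, 0.0], [0.62, -0.45, -0.64], [-0.52, 0.38, -0.77]]
top [[480.1, 0.0, 314.9], [0.0, 480.1, 193.2], [0.0, 0.0, 1.0]] [ 0.377 -0.028  1.457] [[0.03, -1.0, -0.01], [-0.99, -0.03, -0.13], [0.13, 0.01, -0.99]]
{'t': 0.1, 'q': array([-1.36200563e+00,  5.33193066e-02,  1.61414737e+00, -1.82899482e-05,
        1.47601103e+00, -1.18992931e-01]), 'dq': array([-0.00042186, -0.00135167, -0.00191798, -0.00020328, -0.0002811 ,
       -0.00070199]), 'effort': array([ 1.71995166e-04, -3.94905710e+01, -3.71361351e+01, -1.52842981e-04,
        3.95689261e-03, -1.48895552e-06]), 'tool_pos': array([ 0.20109805, -0.591169  ,  0.23017388]), 'tool_rot': array([-3.09763702e+00, -5.12275006e-01,  1.61375580e-04]), 'contact_force': array([0.92852092, 0.04790543, 0.37685723]), 'wrist_torque': array([-0.05518635,  0.02826095,  0.03009081]), 'grip_force': 0.0, 'opening': 0.08565996197046921} 0.0187
```

View pics/top0.png

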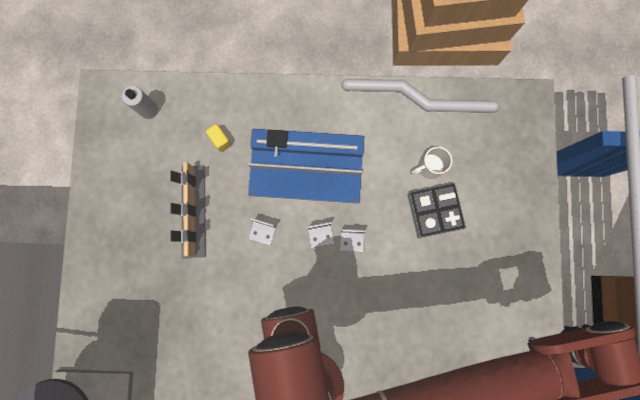

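View pics/scene0.png

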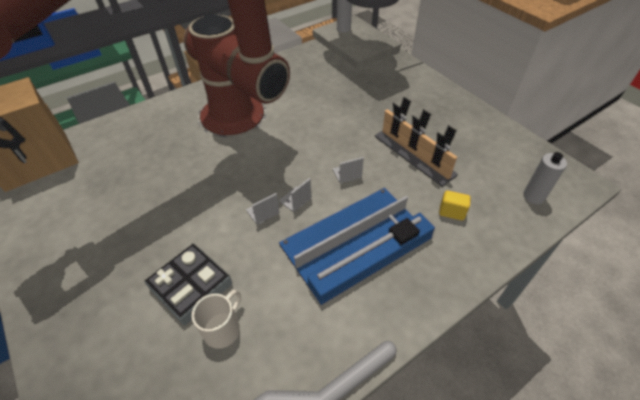

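The top view shows brackets at about (262,232), (320,234) and (352,240), clamps at (176,176/208/236), and the fence from (249,166) to (362,171). The panel is at (437,210), with round bottom-left, cross bottom-right, square top-left and bar top-right. The scene view agrees with this layout.

Run:
```python
from h import *
k=ctrl.get_calibration('top')
for n,u,v,z in [('b0',262,222,.08),('b1',320,225,.08),('b2',352,231,.08),('c0',176,176,.13),('c1',176,208,.13),('c2',176,236,.13),('railA',187,162,.092),('railB',186,257,.092),('fenceL',249,166,.057),('fenceR',363,171,.057),('round',430,223,.045),('cross',452,218,.045),('sq',425,201,.045),('bar',447,196,.045),('mug',438,160,.09),('tape',217,137,.06)]:
    print(n,np.round(ray(k,u,v,z),3))
w=ctrl.get_calibration('wrist');E=np.array(w['extrinsics']);o=ctrl.get_obs();T=R.from_rotvec(o['tool_rot']).as_matrix()
print(w['K'], 'cam in tool',T.T@(-E[:3,:3].T@E[:3,3]-o['tool_pos']), np.round(E[:3,:3]@T,2)); print(T.round(3))
```

```text
b0 [0.471 0.14  0.08 ]
b1 [ 0.467 -0.027  0.08 ]
b2 [ 0.452 -0.119  0.08 ]
c0 [0.59  0.381 0.13 ]
c1 [0.5   0.375 0.13 ]
c2 [0.423 0.37  0.13 ]
railA [0.638 0.363 0.092]
railB [0.366 0.349 0.092]
fenceL [0.638 0.188 0.057]
fenceR [ 0.631 -0.15   0.057]
round [ 0.483 -0.35   0.045]
cross [ 0.499 -0.414  0.045]
sq [ 0.548 -0.335  0.045]
bar [ 0.564 -0.4    0.045]
mug [ 0.663 -0.363  0.09 ]
tape [0.723 0.287 0.06 ]
[[314.41946318   0.         323.69474706]
 [  0.         314.41946318 202.08773203]
 [  0.           0.           1.        ]] cam in tool [ 7.11662444e-02  1.25730497e-04 -1.43179488e-01] [[-0.    1.    0.  ]
 [-0.96 -0.   -0.28]
 [-0.28 -0.    0.96]]
[[ 0.947  0.322 -0.   ]
 [ 0.322 -0.947  0.002]
 [ 0.    -0.002 -1.   ]]
```

Request:
jog_arm([
  [-1,[0.3,0.7,0.425],[0,0,0.395]],
  [-1,[0.3,0.7,0.425],[0,0,0.395]],
  [-1,[0.3,0.7,0.425],[0,0,0.395]],
  [-1,[0.3,0.7,0.425],[0,0,0.395]],
  [-1,[0.3,0.7,0.425],[0,0,0.395]],
  [-1,[0.3,0.7,0.425],[0,0,0.395]],
  [-1,[0.3,0.7,0.425],[0,0,0.395]],
  [-1,[0.3,0.7,0.425],[0,0,0.395]],
  [-1,[0.3,0.7,0.425],[0,0,0.395]],
  [-1,[0.3,0.7,0.425],[0,0,0.395]],
  [-1,[0.3,0.7,0.425],[0,0,0.395]],
  [-1,[0.3,0.7,0.425],[0,0,0.395]],
])

```text
t: 1.1
tool_pos: [0.3212, -0.3115, 0.4007]
tool_rot: [-2.226, -2.216, 0.0]
contact_force: [-0.9, -0.5, -0.1]
opening: 0.0851
grip_force: 0.0
```

Request:
jog_arm([
  [-1,[0.3,0.65,0],[0,0,0]],
  [-1,[0.3,0.65,0],[0,0,0]],
  [-1,[0.3,0.65,0],[0,0,0]],
  [-1,[0.3,0.65,0],[0,0,0]],
  [-1,[0.3,0.65,0],[0,0,0]],
  [-1,[0.3,0.65,0],[0,0,0]],
  [-1,[0.3,0.65,0],[0,0,0]],
  [-1,[0.3,0.65,0],[0,0,0]],
  [-1,[0.3,0.65,0],[0,0,0]],
  [-1,[0.3,0.65,0],[0,0,0]],
])

```text
t: 1.93
tool_pos: [0.4411, -0.0523, 0.4004]
tool_rot: [-2.225, -2.216, 0.002]
contact_force: [0.3, 0.1, 0.3]
opening: 0.0856
grip_force: 0.0
```

Run:
```python
from h import *
k=ctrl.get_calibration('wrist'); snap('wrist','w1'); o=ctrl.get_obs(); np.save('w1.npy',dict(k,tool=o['tool_pos'],rot=o['tool_rot']),allow_pickle=True)
print(o['t'],o['tool_pos'],R.from_rotvec(o['tool_rot']).as_matrix().round(3),o['q'].round(3))
```

```text
1.9833 [ 0.44097886 -0.05281979  0.40056679] [[ 0.005  1.    -0.001]
 [ 1.    -0.005 -0.   ]
 [-0.    -0.001 -1.   ]] [-0.287 -0.427  1.755 -0.     1.815 -0.282]
```

View pics/w1.png

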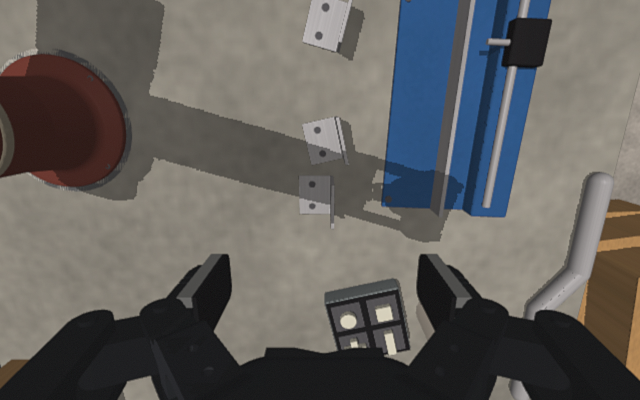

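Request:
jog_arm([
  [-1,[0,0.4,0],[0,0,0]],
  [-1,[0,0.4,0],[0,0,0]],
  [-1,[0,0.4,0],[0,0,0]],
  [-1,[0,0.4,0],[0,0,0]],
  [-1,[0,0.4,0],[0,0,0]],
  [-1,[0,0.4,0],[0,0,0]],
])

```text
t: 2.48
tool_pos: [0.4412, 0.1081, 0.4011]
tool_rot: [2.224, 2.219, -0.001]
contact_force: [0.3, -1.7, 0.2]
opening: 0.0851
grip_force: 0.0
```

Run:
```python
from h import *
k=ctrl.get_calibration('wrist'); im=snap('wrist','w2'); o=ctrl.get_obs(); np.save('w2.npy',dict(k,tool=o['tool_pos']),allow_pickle=True)
c=im[50:350,260:560]; cv2.imwrite('pics/w2c.png',cv2.resize(c,(600,600),interpolation=cv2.INTER_CUBIC)[...,::-1]); print(o['tool_pos'])
```

```text
[0.44133917 0.10719289 0.40109008]
```

View pics/w2c.png

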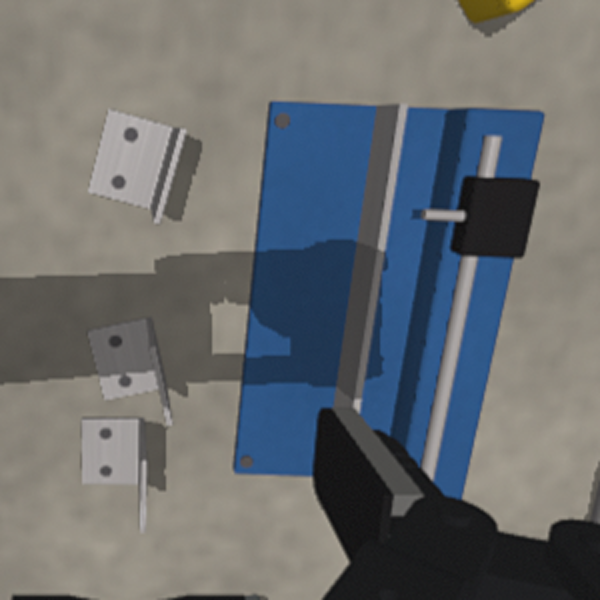

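```bash
cat >> h.py <<'E'
def ld(n): return np.load(n+'.npy',allow_pickle=True).item()
def brk(k,p,q,z=.005):
    """p: +y end, q: -y end of foot outer edge, pixels -> origin xy, yaw deg, length"""
    a,b=ray(k,*p,z)[:2],ray(k,*q,z)[:2]; y=(a-b); L=np.hypot(*y); y/=L; x=np.array([y[1],-y[0]])
    return (a+b)/2+.06*x, np.degrees(np.arctan2(x[1],x[0])), L
E
python3 - <<'E'
from h import *
k=ld('w2'); f=lambda u,v:(260+u/2-.25,50+v/2-.25)
for n,p,q in [('A',(110,109),(89,192)),('B',(88,331),(106,400)),('C',(81,418),(81,486))]:
    print(n,*brk(k,f(*p),f(*q)), )
print('A leg top', ray(k,*f(187,129),.08),ray(k,*f(157,222),.08))
print('B leg top', ray(k,*f(170,424),.08),'C',ray(k,*f(146,530),.08))
print('bed',ray(k,*f(271,102),.012),ray(k,*f(235,471),.012))
a,b=ray(k,*f(400,106),.057),ray(k,*f(354,400),.057);print('fence',a,b,np.degrees(np.arctan2(*(a-b)[:2])))
k=ctrl.get_calibration('top')
a,b=ray(k,249,166.5,.057),ray(k,363,171,.057);print('fence top',a,b)
E
```

```text
A [0.47574718 0.13999579] -15.417984083045676 0.06973216528084751
B [ 0.47147771 -0.02265138] 12.791925367113274 0.0696579829692096
C [ 0.45603274 -0.12607796] -1.3445731509640644 0.0727610070122768
A leg top [0.48384725 0.17432747 0.08      ] [0.46318999 0.10806971 0.08      ]
B leg top [ 0.47542965 -0.05669232  0.08      ] C [ 0.456442   -0.15676142  0.08      ]
bed [0.55716519 0.19444904 0.012     ] [ 0.54311361 -0.14073376  0.012     ]
fence [0.64290599 0.19004621 0.057     ] [ 0.63191742 -0.0464468   0.057     ] 2.6603153719041286
fence top [0.63609411 0.18778729 0.057     ] [ 0.63092705 -0.15016966  0.057     ]
```

The crop shows three brackets, with foot outer corners at (110,109)/(89,192), (88,331)/(106,400) and (81,418)/(81,486). Foot lengths come out at 70 to 73 mm. The fence yaw is about -2.5°, with its origin near (0.635, 0.022). I'll pick bracket A first.

Request:
jog_arm([
  [-1,[0.08,0.085,-0.65],[0,0,-0.089]],
  [-1,[0.08,0.085,-0.65],[0,0,-0.089]],
  [-1,[0.08,0.085,-0.65],[0,0,-0.089]],
  [-1,[0.08,0.085,-0.65],[0,0,-0.089]],
  [-1,[0.08,0.085,-0.65],[0,0,-0.089]],
  [-1,[0.08,0.085,-0.65],[0,0,-0.089]],
  [-1,[0.08,0.085,-0.65],[0,0,-0.089]],
  [-1,[0.08,0.085,-0.65],[0,0,-0.089]],
  [-1,[0.08,0.085,-0.75],[0,0,-0.089]],
  [-1,[0.08,0.085,-0.8725],[0,0,-0.089]],
  [-1,[0.08,0.085,-0.8725],[0,0,-0.089]],
])

```text
t: 3.45
tool_pos: [0.4701, 0.1399, 0.0478]
tool_rot: [-2.511, -1.881, 0.012]
contact_force: [-1.6, -0.5, -2.1]
opening: 0.085
grip_force: 0.0
```

Request:
jog_arm([
  [1,[0,0,0],[0,0,0]],
  [1,[0,0,0],[0,0,0]],
  [1,[0,0,0],[0,0,0]],
  [1,[0,0,0],[0,0,0]],
  [1,[0,0,0],[0,0,0]],
  [1,[0,0,0],[0,0,0]],
  [1,[0,0,0],[0,0,0]],
  [1,[0,0,0],[0,0,0]],
  [1,[0,0,0],[0,0,0]],
  [1,[0,0,0],[0,0,0]],
], squeeze=40)

```text
t: 4.28
tool_pos: [0.4731, 0.1428, 0.0536]
tool_rot: [-2.51, -1.887, 0.001]
contact_force: [-3.3, 1.0, 8.0]
opening: 0.0042
grip_force: 39.3
```

Request:
jog_arm([
  [1,[0,0,0.08],[0,0,0]],
  [1,[0,0,0.175],[0,0,0]],
  [1,[0.1,-0.03,0.175],[0,0,0.03]],
  [1,[0.2,-0.06,0.175],[0,0,0.0758]],
  [1,[0.3,-0.1,0.175],[0,0,0.0758]],
  [1,[0.3675,-0.1,0.175],[0,0,0.0758]],
  [1,[0.3675,-0.1,0.175],[0,0,0.0758]],
  [1,[0.3675,-0.1,0.1],[0,0,0.0758]],
  [1,[0.3675,-0.1,0.06],[0,0,0.0758]],
  [1,[0.3675,-0.1,0.04],[0,0,0.0758]],
  [1,[0.3675,-0.1,0.035],[0,0,0.0758]],
  [1,[0.3675,-0.1,0.035],[0,0,0.0758]],
])

```text
t: 5.28
tool_pos: [0.6197, 0.1025, 0.0658]
tool_rot: [-2.268, -2.172, 0.001]
contact_force: [0.4, 0.8, -3.2]
opening: 0.0044
grip_force: 41.3
```

Run:
```python
from h import *
k=ctrl.get_calibration('wrist'); im=snap('wrist','w3'); o=ctrl.get_obs(); print(o['tool_pos'],o['tool_rot'],o['contact_force'],o['opening'])
```

```text
[0.61984015 0.10253122 0.06603234] [-2.26871178e+00 -2.17266968e+00  4.03141613e-04] [-0.41467536  0.1817113  -3.87431505] 0.004101768169114403
```

View pics/w3.png

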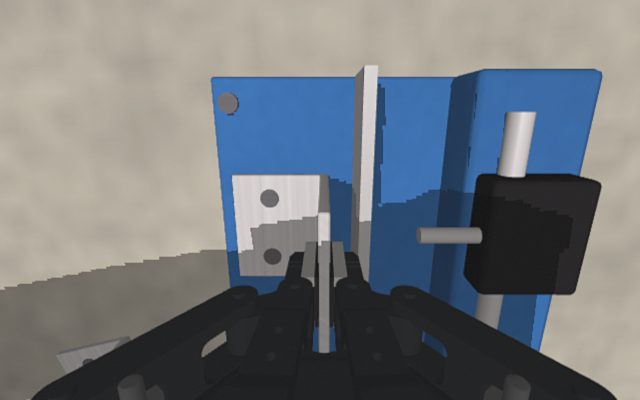

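The wrist view shows the bracket standing on the bed, with its leg at (325,180) to (325,350) and the fence at (365,70) to (365,280), parallel and about 16 mm apart. Next I push toward the fence.

Request:
jog_arm([
  [1,[0.01,0,0],[0,0,0]],
  [1,[0.02,-0.001,0],[0,0,0]],
  [1,[0.03,-0.001,0],[0,0,0]],
  [1,[0.035,-0.0015,0],[0,0,0]],
  [1,[0.038,-0.0015,0],[0,0,0]],
  [1,[0.041,-0.002,0],[0,0,0]],
  [1,[0.041,-0.002,0],[0,0,0]],
])

```text
t: 5.92
tool_pos: [0.6352, 0.1017, 0.066]
tool_rot: [-2.267, -2.17, 0.005]
contact_force: [-5.4, 0.3, 0.7]
opening: 0.0041
grip_force: 42.0
```

Request:
jog_arm([
  [1,[0.003,0,0],[0,0,0]],
  [1,[0.003,0,0],[0,0,0]],
  [0.2,[0.003,0,0],[0,0,0]],
  [0.2,[0.003,0,0],[0,0,0]],
  [0.2,[0,0,0],[0,0,0]],
  [0.2,[0,0,0],[0,0,0]],
])

```text
t: 6.42
tool_pos: [0.6374, 0.1015, 0.0672]
tool_rot: [2.268, 2.172, 0.002]
contact_force: [1.0, -0.4, -0.4]
opening: 0.0341
grip_force: 0.0
```

Request:
jog_arm([
  [0.2,[0,0,0.1],[0,0,0]],
  [0.2,[0,0,0.2],[0,0,0]],
  [-0.5,[0,0,0.3],[0,0,0]],
  [-1,[-0.1,-0.1,0.4],[0,0,0]],
  [-1,[-0.2,-0.2,0.45],[0,0,0]],
  [-1,[-0.25,-0.25,0.45],[0,0,0]],
  [-1,[-0.25,-0.25,0.45],[0,0,0]],
  [-1,[-0.25,-0.25,0.45],[0,0,0]],
])

```text
t: 7.08
tool_pos: [0.5355, -0.0014, 0.2497]
tool_rot: [2.269, 2.165, 0.003]
contact_force: [0.6, 0.1, 1.3]
opening: 0.0855
grip_force: 0.0
```

Run:
```python
from h import *
k=ctrl.get_calibration('wrist'); im=snap('wrist','w4'); o=ctrl.get_obs(); np.save('w4.npy',dict(k,tool=o['tool_pos']),allow_pickle=True); print(o['tool_pos'],o['tool_rot'],o['contact_force'],o['opening'])
```

```text
[ 5.36488092e-01 -4.31394706e-05  2.48621493e-01] [2.26969614 2.16666047 0.00448739] [0.46307097 0.91495438 0.55748501] 0.08530396028842076
```

View pics/w4.png

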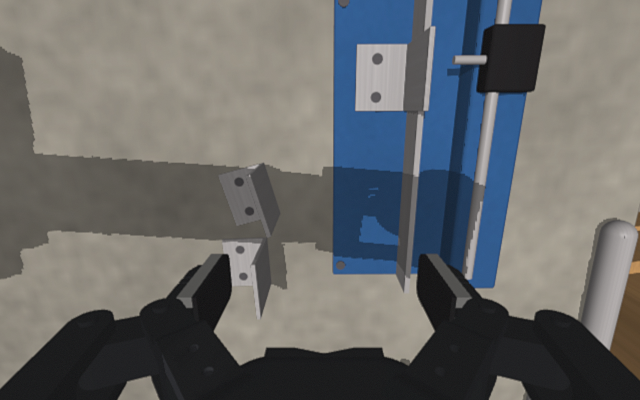

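A now stands against the fence at about (430,75). B's foot corners are at (219,177)/(238,226), and C's foot is partly hidden behind the finger. B may have been knocked, so I'm remeasuring.

Run:
```python
from h import *
k=ld('w4'); im=cv2.imread('pics/w4.png'); cv2.imwrite('pics/w4c.png',cv2.resize(im[150:330,190:310],(480,720)[0:2] if 0 else (400,600),interpolation=cv2.INTER_CUBIC))
print(brk(k,(219,177),(238,226)), 'B legtop',ray(k,263,164,.08),ray(k,279,213,.08),'C legtop',ray(k,267,242,.08),ray(k,260,318,.08))
print('A foot',brk(k,(357,44),(356,111),.017),'legtop',ray(k,435,27,.092),ray(k,428,111,.092))
a,b=ray(k,423,112,.057),ray(k,406,290,.057);print('fence back/top edge',a,b,np.degrees(np.arctan2(*(a-b)[:2])))
```

```text
(array([ 0.4720793 , -0.02357113]), np.float64(13.31243902116717), np.float64(0.06807996790169005)) B legtop [0.47727673 0.02102243 0.08      ] [ 0.48875299 -0.03114089  0.08      ] C legtop [ 0.47302745 -0.06319665  0.08      ] [ 0.45562347 -0.15771607  0.08      ]
A foot (array([0.63882698, 0.10000235]), np.float64(-1.9627855044168623), np.float64(0.069909573169407)) legtop [0.63898175 0.13365795 0.092     ] [0.63610946 0.06444359 0.092     ]
fence back/top edge [0.64234154 0.06311454 0.057     ] [ 0.63020403 -0.14401035  0.057     ] 3.3536938057675107
```

View pics/w4c.png

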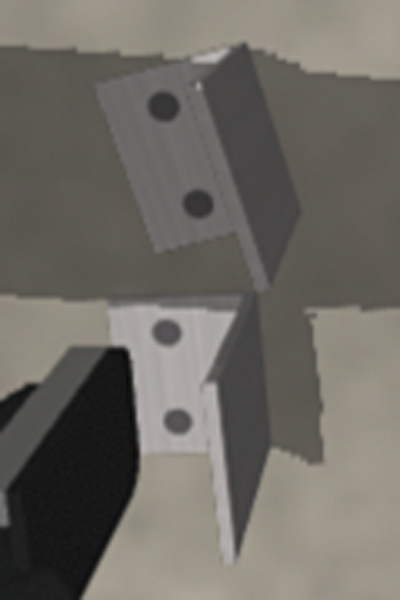

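Request:
jog_arm([
  [-1,[-0.1675,-0.06,-0.1],[0,0,0.087]],
  [-1,[-0.1675,-0.06,-0.2],[0,0,0.087]],
  [-1,[-0.1675,-0.06,-0.3],[0,0,0.087]],
  [-1,[-0.1675,-0.06,-0.35],[0,0,0.087]],
  [-1,[-0.1675,-0.06,-0.43],[0,0,0.087]],
  [-1,[-0.1675,-0.06,-0.489],[0,0,0.087]],
  [-1,[-0.1675,-0.06,-0.489],[0,0,0.087]],
])

```text
t: 7.72
tool_pos: [0.4651, -0.021, 0.0445]
tool_rot: [-1.945, -2.454, 0.008]
contact_force: [-1.3, 0.3, -1.0]
opening: 0.0852
grip_force: 0.0
```

Request:
jog_arm([
  [1,[0,0,0],[0,0,0]],
  [1,[0,0,0],[0,0,0]],
  [1,[0,0,0],[0,0,0]],
  [1,[0,0,0],[0,0,0]],
  [1,[0,0,0],[0,0,0]],
  [1,[0,0,0],[0,0,0]],
  [1,[0,0,0],[0,0,0]],
  [1,[0,0,0],[0,0,0]],
  [1,[0,0,0],[0,0,0]],
  [1,[0,0,0],[0,0,0]],
])

```text
t: 8.55
tool_pos: [0.4689, -0.0229, 0.0517]
tool_rot: [-1.951, -2.46, 0.004]
contact_force: [-6.1, -0.4, 7.7]
opening: 0.0043
grip_force: 39.3
```

Run:
```python
from h import *
k=ld('w4')
a,b=ray(k,252.1,265,.08),ray(k,259,318,.08);print('C legtop front',a,b)
a,b=ray(k,223,241.5,.005),ray(k,233,286,.005);print('C foot outer',a,b)
```

```text
C legtop front [ 0.45402398 -0.08961323  0.08      ] [ 0.45446727 -0.15765691  0.08      ]
C foot outer [ 0.39891123 -0.09139072  0.005     ] [ 0.40363374 -0.15858248  0.005     ]
```

Request:
jog_arm([
  [1,[0,0,0.08],[0,0,0]],
  [1,[0,0,0.175],[0,0,0]],
  [1,[0.1,0.03,0.175],[0,0,-0.03]],
  [1,[0.2,0.06,0.175],[0,0,-0.06]],
  [1,[0.3,0.11,0.175],[0,0,-0.087]],
  [1,[0.37,0.11,0.175],[0,0,-0.087]],
  [1,[0.37,0.11,0.175],[0,0,-0.087]],
  [1,[0.37,0.11,0.1],[0,0,-0.087]],
  [1,[0.37,0.11,0.06],[0,0,-0.087]],
  [1,[0.37,0.11,0.04],[0,0,-0.087]],
  [1,[0.37,0.11,0.034],[0,0,-0.087]],
  [1,[0.37,0.11,0.034],[0,0,-0.087]],
])

```text
t: 9.55
tool_pos: [0.6172, 0.0214, 0.064]
tool_rot: [-2.269, -2.172, 0.001]
contact_force: [0.6, 0.3, -3.1]
opening: 0.004
grip_force: 41.4
```

Request:
jog_arm([
  [1,[0.01,0,0],[0,0,0]],
  [1,[0.02,-0.001,0],[0,0,0]],
  [1,[0.03,-0.001,0],[0,0,0]],
  [1,[0.035,-0.0015,0],[0,0,0]],
  [1,[0.038,-0.0015,0],[0,0,0]],
  [1,[0.041,-0.002,0],[0,0,0]],
  [1,[0.041,-0.002,0],[0,0,0]],
])

```text
t: 10.13
tool_pos: [0.6319, 0.0209, 0.0641]
tool_rot: [-2.265, -2.169, 0.007]
contact_force: [-8.8, 0.3, 3.5]
opening: 0.0042
grip_force: 42.4
```

Request:
jog_arm([
  [1,[0.002,0,0],[0,0,0]],
  [1,[0.002,0,0],[0,0,0]],
  [0.2,[0.002,0,0],[0,0,0]],
  [0.2,[0.002,0,0],[0,0,0]],
  [0.2,[0,0,0],[0,0,0]],
  [0.2,[0,0,0],[0,0,0]],
])

```text
t: 10.63
tool_pos: [0.6349, 0.0206, 0.0652]
tool_rot: [2.268, 2.171, 0.002]
contact_force: [0.0, -0.6, -1.3]
opening: 0.034
grip_force: 0.0
```

Request:
jog_arm([
  [0.2,[0,0,0.1],[0,0,0]],
  [0.2,[0,0,0.18],[0,0,0]],
  [-0.5,[-0.1,-0.1,0.2],[0,0,0]],
  [-1,[-0.2,-0.15,0.2],[0,0,0.008]],
  [-1,[-0.3,-0.2,0.2],[0,0,0.008]],
  [-1,[-0.445,-0.3,0.2],[0,0,0.008]],
  [-1,[-0.445,-0.364,0.2],[0,0,0.008]],
  [-1,[-0.445,-0.364,0.2],[0,0,0.008]],
  [-1,[-0.445,-0.364,0.2],[0,0,0.008]],
])

```text
t: 11.38
tool_pos: [0.454, -0.1277, 0.1448]
tool_rot: [2.245, 2.195, -0.001]
contact_force: [-0.1, 0.8, -0.2]
opening: 0.0858
grip_force: 0.0
```

Run:
```python
from h import *
k=ctrl.get_calibration('wrist'); im=snap('wrist','w5'); o=ctrl.get_obs(); np.save('w5.npy',dict(k,tool=o['tool_pos']),allow_pickle=True); print(o['tool_pos'],o['tool_rot'],o['contact_force'],o['opening'])
```

```text
[ 0.45538511 -0.12650755  0.14497712] [2.24450605e+00 2.19529928e+00 1.14246899e-03] [-0.0247228   1.21012926  0.44052529] 0.08532987210864658
```

View pics/w5.png

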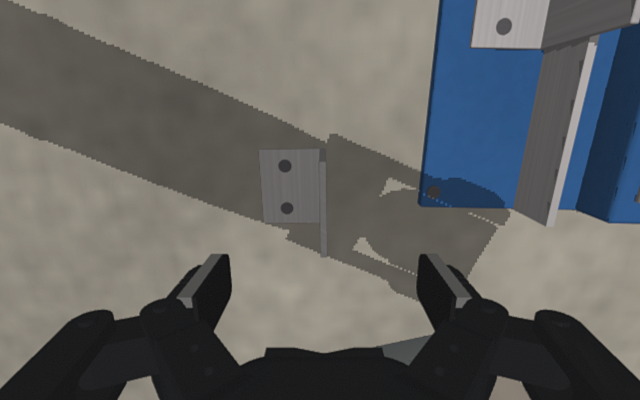

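C is centred between the fingers, with its foot at (260,150)/(264,223) and its leg at column 323. I'll verify that and descend.

Run:
```python
from h import *
print(brk(ld('w5'),(260,150),(264,223)))
```

```text
(array([ 0.45783314, -0.12543909]), np.float64(-1.413219678127025), np.float64(0.06927517276898926))
```

Request:
jog_arm([
  [-1,[0,0,-0.08],[0,0,0]],
  [-1,[0,0,-0.16],[0,0,0]],
  [-1,[0,0,-0.21],[0,0,0]],
  [-1,[0,0,-0.2325],[0,0,0]],
  [-1,[0,0,-0.2325],[0,0,0]],
])

```text
t: 11.85
tool_pos: [0.4549, -0.1237, 0.049]
tool_rot: [-2.238, -2.199, 0.002]
contact_force: [-0.2, 0.6, -0.2]
opening: 0.0854
grip_force: 0.0
```

Request:
jog_arm([
  [1,[0,0,0],[0,0,0]],
  [1,[0,0,0],[0,0,0]],
  [1,[0,0,0],[0,0,0]],
  [1,[0,0,0],[0,0,0]],
  [1,[0,0,0],[0,0,0]],
  [1,[0,0,0],[0,0,0]],
  [1,[0,0,0],[0,0,0]],
  [1,[0,0,0],[0,0,0]],
  [1,[0,0,0],[0,0,0]],
  [1,[0,0,0],[0,0,0]],
])

```text
t: 12.68
tool_pos: [0.4554, -0.125, 0.0519]
tool_rot: [-2.24, -2.2, 0.003]
contact_force: [-4.4, -0.7, 5.4]
opening: 0.0045
grip_force: 39.5
```

Request:
jog_arm([
  [1,[0,0,0.08],[0,0,0]],
  [1,[0,0,0.175],[0,0,0]],
  [1,[0.1,0.05,0.175],[0,0,-0.0085]],
  [1,[0.2,0.1,0.175],[0,0,-0.0085]],
  [1,[0.3,0.165,0.175],[0,0,-0.0085]],
  [1,[0.394,0.165,0.175],[0,0,-0.0085]],
  [1,[0.394,0.165,0.175],[0,0,-0.0085]],
  [1,[0.394,0.165,0.1],[0,0,-0.0085]],
  [1,[0.394,0.165,0.06],[0,0,-0.0085]],
  [1,[0.394,0.165,0.04],[0,0,-0.0085]],
  [1,[0.394,0.165,0.034],[0,0,-0.0085]],
  [1,[0.394,0.165,0.034],[0,0,-0.0085]],
])

```text
t: 13.68
tool_pos: [0.613, -0.059, 0.0644]
tool_rot: [-2.271, -2.17, 0.001]
contact_force: [0.2, -0.5, -3.1]
opening: 0.0043
grip_force: 41.5
```

Request:
jog_arm([
  [1,[0.01,0,0],[0,0,0]],
  [1,[0.02,-0.001,0],[0,0,0]],
  [1,[0.03,-0.001,0],[0,0,0]],
  [1,[0.035,-0.0015,0],[0,0,0]],
  [1,[0.038,-0.0015,0],[0,0,0]],
  [1,[0.041,-0.002,0],[0,0,0]],
  [1,[0.041,-0.002,0],[0,0,0]],
])

```text
t: 14.27
tool_pos: [0.6283, -0.0596, 0.0647]
tool_rot: [-2.268, -2.168, 0.006]
contact_force: [-7.1, 0.1, 1.7]
opening: 0.0043
grip_force: 42.3
```

Request:
jog_arm([
  [1,[0.002,0,0],[0,0,0]],
  [1,[0.002,0,0],[0,0,0]],
  [0.2,[0.002,0,0],[0,0,0]],
  [0.2,[0.002,0,0],[0,0,0]],
  [0.2,[0,0,0],[0,0,0]],
  [0.2,[0,0,0],[0,0,0]],
  [0.2,[0,0,0.1],[0,0,0]],
  [0,[0,0,0.2],[0,0,0]],
  [-0.5,[0,0.02,0.3],[0,0,0.03]],
  [-1,[-0.05,0.08,0.4],[0,0,0.07]],
  [-1,[-0.1,0.15,0.45],[0,0,0.11]],
  [-1,[-0.1,0.25,0.5],[0,0,0.15]],
])

```text
t: 15.27
tool_pos: [0.59, 0.032, 0.2647]
tool_rot: [1.698, 2.639, 0.002]
contact_force: [2.4, 0.1, -0.6]
opening: 0.0854
grip_force: 0.0
```

Request:
jog_arm([
  [-1,[-0.22,0.8,0.21],[0,0,0.39]],
  [-1,[-0.22,0.8,0.21],[0,0,0.39]],
  [-1,[-0.22,0.8,0.21],[0,0,0.39]],
  [-1,[-0.22,0.8,0.21],[0,0,0.39]],
  [-1,[-0.22,0.8,0.21],[0,0,0.39]],
  [-1,[-0.22,0.8,0.21],[0,0,0.39]],
  [-1,[-0.22,0.8,0.21],[0,0,0.39]],
  [-1,[-0.22,0.8,0.21],[0,0,0.39]],
  [-1,[-0.22,0.8,0.21],[0,0,0.39]],
  [-1,[-0.22,0.8,0.21],[0,0,0.39]],
  [-1,[-0.22,0.8,0.21],[0,0,0.39]],
  [-1,[-0.22,0.8,0.21],[0,0,0.39]],
])

```text
t: 16.27
tool_pos: [0.5026, 0.3527, 0.3449]
tool_rot: [-0.12, 3.139, 0.0]
contact_force: [0.2, 0.4, -0.9]
opening: 0.0853
grip_force: 0.0
```

Run:
```python
from h import *
k=ctrl.get_calibration('wrist'); im=snap('wrist','w6'); o=ctrl.get_obs(); np.save('w6.npy',dict(k,tool=o['tool_pos']),allow_pickle=True); print(o['tool_pos'],o['tool_rot'],o['contact_force'],o['opening'],o['q'].round(2))
snap('top','top1')
```

```text
[0.50273943 0.35228094 0.34469972] [-1.18932701e-01  3.13920409e+00 -1.59276511e-05] [-0.12242293  0.3259814   0.5172828 ] 0.08543504475290599 [ 0.49 -0.02  1.5  -0.    1.66 -1.16]
```

View pics/w6.png

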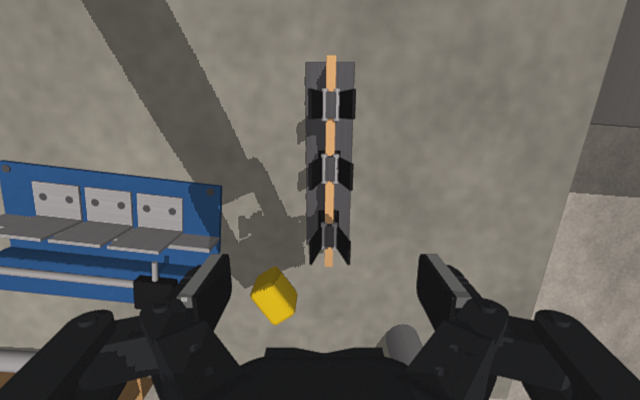

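The rail strip runs from (331,55) to (328,266), with the clamps at about rows 104, 171 and 238. All three brackets stand side by side on the fixture at left. I'll measure the strip and the clamp spans by colour.

Run:
```python
from h import *
k=ld('w6'); im=cv2.imread('pics/w6.png'); h=cv2.cvtColor(im,cv2.COLOR_BGR2HSV)
w=((h[...,0]>8)&(h[...,0]<22)&(h[...,1]>90)&(h[...,2]>90)); w[:,:310]=0;w[:,350:]=0;w[:,:]&=True
rows=[(v,np.where(w[v])[0]) for v in range(45,275)]
s='';prev=None
for v,c in rows:
    on=len(c)>=4
    if on!=prev: print(v,on,(c.min(),c.max()) if on else ''); prev=on
dark=(h[...,2]<60); dark[:,:300]=0;dark[:,360:]=0
for v in range(80,270,4):
    c=np.where(im[v,300:362].max(axis=-1)<45)[0]+300; print(v,(c.min(),c.max(),len(c)) if len(c) else None,end=' ')
pts=np.array([(c.mean(),v) for v,c in rows if len(c)>=8]); fit=np.polyfit(pts[:,1],pts[:,0],1)
for v in (55,266): print(ray(k,np.polyval(fit,v),v,.092))
for u,v in [(331,104),(330,171),(329,238)]: print(ray(k,u,v,.10))
```

```text
45 False 
55 True (np.int64(327), np.int64(335))
92 False 
118 True (np.int64(329), np.int64(332))
156 False 
181 True (np.int64(328), np.int64(331))
224 False 
247 True (np.int64(327), np.int64(330))
267 False 
80 None 84 None 88 None 92 (np.int64(308), np.int64(354), 29) 96 (np.int64(309), np.int64(354), 28) 100 (np.int64(309), np.int64(354), 28) 104 (np.int64(309), np.int64(354), 28) 108 (np.int64(309), np.int64(354), 28) 112 (np.int64(309), np.int64(354), 28) 116 (np.int64(308), np.int64(354), 30) 120 None 124 None 128 None 132 None 136 None 140 None 144 None 148 None 152 (np.int64(318), np.int64(339), 11) 156 (np.int64(318), np.int64(320), 3) 160 (np.int64(314), np.int64(345), 16) 164 (np.int64(309), np.int64(352), 27) 168 (np.int64(308), np.int64(352), 29) 172 (np.int64(308), np.int64(352), 28) 176 (np.int64(308), np.int64(352), 29) 180 (np.int64(309), np.int64(351), 27) 184 (np.int64(308), np.int64(351), 21) 188 (np.int64(309), np.int64(351), 9) 192 None 196 None 200 None 204 None 208 None 212 (np.int64(318), np.int64(338), 10) 216 (np.int64(318), np.int64(338), 10) 220 (np.int64(318), np.int64(338), 11) 224 (np.int64(318), np.int64(338), 5) 228 (np.int64(318), np.int64(339), 7) 232 (np.int64(315), np.int64(342), 13) 236 (np.int64(312), np.int64(346), 20) 240 (np.int64(310), np.int64(348), 24) 244 (np.int64(309), np.int64(349), 25) 248 (np.int64(310), np.int64(349), 24) 252 (np.int64(310), np.int64(349), 19) 256 (np.int64(310), np.int64(349), 13) 260 (np.int64(310), np.int64(349), 9) 264 None 268 None [0.37029978 0.35078425 0.092     ]
[0.63923665 0.36969997 0.092     ]
[0.42429409 0.35554518 0.1       ]
[0.50403706 0.36087099 0.1       ]
[0.59396319 0.3668769  0.1       ]
```

Run:
```python
from h import *
k=ld('w6')
for u,v in [(331.5,104),(330,175.5),(329.5,249.5)]: print(ray(k,u,v,.150))
for v in (90,118,163,189.5,236,263.5): print(v,ray(k,330,v,.152)[0].round(4))
# top view check of brackets in place
im=cv2.imread('pics/top1.png'); cv2.imwrite('pics/top1c.png',cv2.resize(im[90:270,160:480],None,fx=2.5,fy=2.5,interpolation=cv2.INTER_CUBIC))
```

```text
[0.42535784 0.35500495 0.15      ]
[0.49982573 0.35953754 0.15      ]
[0.5876093  0.36611475 0.15      ]
90 0.4121
118 0.4393
163 0.4858
189.5 0.515
236 0.5698
263.5 0.6046
```

Request:
jog_arm([
  [-1,[0.213,0.034,-0.1],[0,0,0]],
  [-1,[0.213,0.034,-0.2],[0,0,0]],
  [-1,[0.213,0.034,-0.3],[0,0,0]],
  [-1,[0.213,0.034,-0.4],[0,0,0]],
  [-1,[0.213,0.034,-0.48],[0,0,0]],
  [-1,[0.213,0.034,-0.549],[0,0,0]],
  [-1,[0.213,0.034,-0.549],[0,0,0]],
  [-1,[0.213,0.034,-0.549],[0,0,0]],
])

```text
t: 17.03
tool_pos: [0.5856, 0.3642, 0.1207]
tool_rot: [0.12, -3.131, 0.005]
contact_force: [-0.6, -0.7, 0.2]
opening: 0.0856
grip_force: 0.0
```

Request:
jog_arm([
  [1,[0,0,0],[0,0,0]],
  [1,[0,0,0],[0,0,0]],
  [1,[0,0,0],[0,0,0]],
  [1,[0,0,0],[0,0,0]],
  [1,[0,0,0],[0,0,0]],
  [1,[0,0,0],[0,0,0]],
  [1,[0,0,0],[0,0,0]],
  [1,[0,0,0],[0,0,0]],
  [1,[0,0,0],[0,0,0]],
  [1,[0,0,0],[0,0,0]],
], squeeze=45)

```text
t: 17.87
tool_pos: [0.591, 0.3676, 0.134]
tool_rot: [-0.123, 3.13, 0.005]
contact_force: [-4.0, -2.1, 16.0]
opening: 0.0226
grip_force: 46.7
```

Run:
```python
from h import *
im=snap('wrist','w7'); o=ctrl.get_obs();print(o['tool_pos'],o['contact_force'],o['opening'],o['grip_force'])
```

```text
[0.5909773  0.36757854 0.1340737 ] [-4.613301   -2.48882459 16.95255912] 0.021985767570119746 46.65729761123657
```

View pics/w7.png

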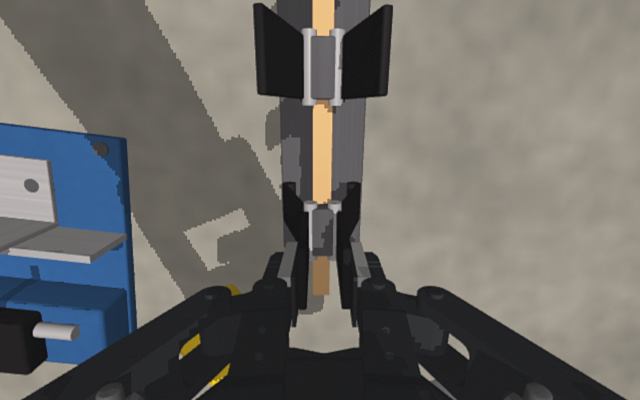

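Run:
```python
from h import *
k=ctrl.get_calibration('wrist'); o=ctrl.get_obs(); p=o['tool_pos']
for z in (.1,.108,.134,.154): print(z,proj(k,[p[0],p[1],z]))
a,b=ray(k,322,205,.108),ray(k,322,256,.108); print(a,b)
for u,v in((322,38),(322,103)): print(ray(k,u,v,.108))
print(ray(k,312,190,.092),ray(k,332,190,.092))
```

```text
0.1 [323.42824738 231.27367648]
0.108 [323.46466064 236.47240126]
0.134 [323.607553   256.87315314]
0.154 [323.75260658 277.58246275]
[0.57203709 0.36527486 0.108     ] [0.60343849 0.36768516 0.108     ]
[0.4876871  0.35880034 0.108     ]
[0.5176018  0.36109653 0.108     ]
[0.56796508 0.35886039 0.092     ] [0.56702999 0.37093868 0.092     ]
```

Request:
jog_arm([
  [1,[0,0,0.05],[0,0,0]],
  [1,[0,0,0.12],[0,0,0]],
  [1,[0,0,0.2],[0,0,0]],
  [1,[0,0,0.25],[0,0,0]],
  [1,[0,-0.05,0.25],[0,0,-0.03]],
  [1,[0.03,-0.15,0.25],[0,0,-0.07]],
  [1,[0.06,-0.23,0.25],[0,0,-0.11]],
  [1,[0.08,-0.3,0.25],[0,0,-0.145]],
  [1,[0.1,-0.37,0.25],[0,0,-0.18]],
  [1,[0.129,-0.44,0.25],[0,0,-0.215]],
  [1,[0.129,-0.51,0.25],[0,0,-0.25]],
  [1,[0.129,-0.58,0.25],[0,0,-0.285]],
])

```text
t: 18.92
tool_pos: [0.6402, 0.1328, 0.2272]
tool_rot: [1.255, 2.877, 0.002]
contact_force: [0.6, 0.5, -1.4]
opening: 0.0221
grip_force: 45.0
```

Request:
jog_arm([
  [1,[0,-0.05,0],[0,0,-0.253]],
  [1,[0,-0.09,0],[0,0,-0.253]],
  [1,[0,-0.09,0],[0,0,-0.253]],
  [1,[0,-0.09,0],[0,0,-0.253]],
  [1,[0,-0.09,0],[0,0,-0.253]],
  [1,[0,-0.09,0],[0,0,-0.253]],
  [1,[0,-0.09,0],[0,0,-0.253]],
  [1,[0,-0.09,0],[0,0,-0.253]],
  [1,[0,-0.09,0],[0,0,-0.253]],
])

```text
t: 19.67
tool_pos: [0.6397, 0.0982, 0.2266]
tool_rot: [2.264, 2.176, 0.002]
contact_force: [-0.3, 0.5, -2.4]
opening: 0.0219
grip_force: 45.0
```

Run:
```python
from h import *
k=ctrl.get_calibration('wrist');im=snap('wrist','w8'); o=ctrl.get_obs();print(o['tool_pos'],o['tool_rot'],o['contact_force'],o['opening'],o['grip_force']);np.save('w8.npy',dict(k,tool=o['tool_pos']),allow_pickle=True)
```

```text
[0.63964085 0.09819512 0.22633954] [2.26406436e+00 2.17636030e+00 2.01461727e-03] [ 0.17228354  0.17154962 -2.44408395] 0.0220630638362847 45.03548204898834
```

View pics/w8.png

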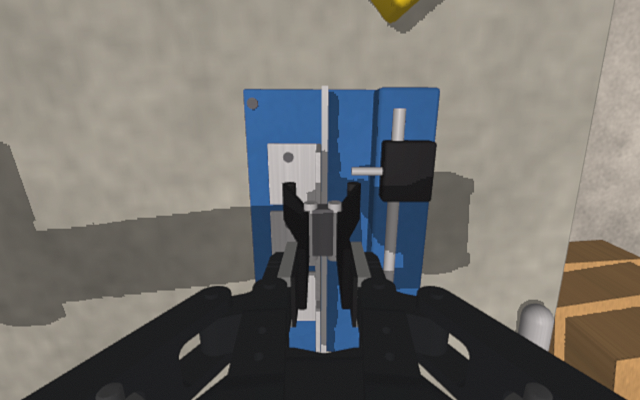

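The clamp is held square above the fence, with bracket A's foot at (268-315,145+). The marking pin at (352,172) needs a clearance check.

Run:
```python
from h import *
k=ld('w8');k2=ld('w2');f=lambda u,v:(260+u/2-.25,50+v/2-.25)
for z in(.04,.055,.07): print(z,'pin tip',ray(k,352,171,z),ray(k2,*f(416,214),z))
print('A foot +y corner',ray(k,267,144,.017),'leg end',ray(k,316,144,.017))
```

```text
0.04 pin tip [0.67111402 0.10670483 0.04      ] [0.67242996 0.10785225 0.04      ]
0.055 pin tip [0.66982786 0.10952663 0.055     ] [0.66557644 0.10996196 0.055     ]
0.07 pin tip [0.6685417  0.11234843 0.07      ] [0.65872293 0.11207167 0.07      ]
A foot +y corner [0.57937923 0.13645555 0.017     ] leg end [0.63364537 0.13428285 0.017     ]
```

Request:
jog_arm([
  [1,[-0.0175,0,-0.03],[0,0,0]],
  [1,[-0.0175,0,-0.08],[0,0,0]],
  [1,[-0.0175,0,-0.13],[0,0,0]],
  [1,[-0.0175,0,-0.17],[0,0,0]],
  [1,[-0.0175,0,-0.2],[0,0,0]],
  [1,[-0.0175,0,-0.215],[0,0,0]],
  [1,[-0.0175,0,-0.222],[0,0,0]],
  [1,[-0.0175,0,-0.227],[0,0,0]],
  [1,[-0.0175,0,-0.227],[0,0,0]],
])

```text
t: 20.47
tool_pos: [0.6329, 0.0981, 0.1351]
tool_rot: [2.266, 2.175, 0.001]
contact_force: [0.6, -0.4, -2.2]
opening: 0.022
grip_force: 45.0
```

Request:
jog_arm([
  [0.3,[0,0,0],[0,0,0]],
  [0.3,[0,0,0],[0,0,0]],
  [0.2,[0.008,0,0],[0,0,0]],
  [0.1,[0.015,0,0],[0,0,0]],
  [0,[0.0165,0,0],[0,0,0]],
  [-0.3,[0.0165,0,0],[0,0,0]],
  [-0.6,[0.0165,0,0],[0,0,0]],
  [-0.7,[0.0165,0,0],[0,0,0]],
  [-0.7,[0.0165,0,0],[0,0,0]],
])

```text
t: 21.22
tool_pos: [0.6392, 0.0981, 0.1347]
tool_rot: [2.266, 2.175, 0.001]
contact_force: [0.2, -0.7, -0.4]
opening: 0.0728
grip_force: 0.0
```

Request:
jog_arm([
  [-0.7,[0,0,0.05],[0,0,0]],
  [-1,[0,0,0.15],[0,0,0]],
  [-1,[0,0,0.25],[0,0,0]],
  [-1,[0,0.03,0.25],[0,0,0.035]],
  [-1,[-0.01,0.1,0.25],[0,0,0.07]],
  [-1,[-0.03,0.17,0.25],[0,0,0.11]],
  [-1,[-0.05,0.23,0.25],[0,0,0.145]],
  [-1,[-0.07,0.3,0.25],[0,0,0.18]],
  [-1,[-0.09,0.37,0.25],[0,0,0.215]],
  [-1,[-0.12,0.43,0.25],[0,0,0.25]],
  [-1,[-0.16,0.5,0.25],[0,0,0.285]],
  [-1,[-0.2,0.55,0.25],[0,0,0.325]],
])

```text
t: 22.22
tool_pos: [0.5582, 0.32, 0.2346]
tool_rot: [0.906, 3.008, 0.001]
contact_force: [0.1, 0.4, 0.5]
opening: 0.0854
grip_force: 0.0
```

Run:
```python
from h import *
a=snap('top','top2'); s=snap('scene','sc2'); o=ctrl.get_obs();print(o['tool_pos'],o['tool_rot'],o['contact_force'],o['opening'])
c1=cv2.resize(a[110:250,230:390],(480,420),interpolation=cv2.INTER_CUBIC); c2=cv2.resize(s[180:300,270:440],None,fx=1.8*1.55,fy=1.8*1.55,interpolation=cv2.INTER_CUBIC)[:,:]
c=np.zeros((420,480+310,3),np.uint8); c[:,:480]=c1; c2=cv2.resize(s[170:310,270:440],(310,255),interpolation=cv2.INTER_CUBIC); c[:255,480:]=c2
cv2.imwrite('pics/chk2.png',c[...,::-1])
```

```text
[0.5568878  0.32104873 0.23461981] [-9.06004078e-01 -3.00742581e+00 -1.33791575e-03] [ 0.22890979 -0.21011085 -0.17476387] 0.08533715589861458
```

View pics/chk2.png

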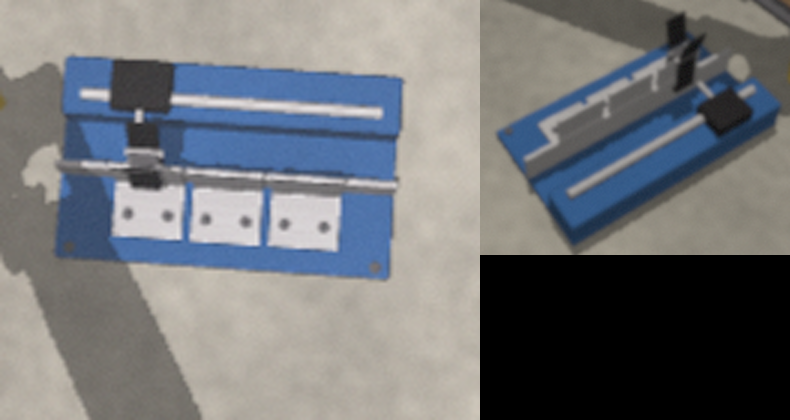

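The check shows a clamp clipped on A at about (145,160), and all three brackets flush along the fence. Next is clamp 1.

Request:
jog_arm([
  [-1,[-0.1375,0.0975,-0.05],[0,0,0.209]],
  [-1,[-0.1375,0.0975,-0.11],[0,0,0.209]],
  [-1,[-0.1375,0.0975,-0.11],[0,0,0.209]],
  [-1,[-0.1375,0.0975,-0.11],[0,0,0.209]],
  [-1,[-0.1375,0.0975,-0.11],[0,0,0.209]],
  [-1,[-0.1375,0.0975,-0.11],[0,0,0.209]],
  [-1,[-0.1375,0.0975,-0.11],[0,0,0.209]],
  [-1,[-0.1375,0.0975,-0.11],[0,0,0.209]],
])

```text
t: 22.98
tool_pos: [0.5045, 0.3567, 0.1905]
tool_rot: [-0.099, 3.14, -0.0]
contact_force: [0.7, -0.4, -0.1]
opening: 0.0854
grip_force: 0.0
```

Request:
jog_arm([
  [-1,[-0.006,0.009,-0.08],[0,0,0]],
  [-1,[-0.006,0.009,-0.164],[0,0,0]],
  [-1,[-0.006,0.009,-0.164],[0,0,0]],
  [-1,[-0.006,0.009,-0.164],[0,0,0]],
])

```text
t: 23.32
tool_pos: [0.5002, 0.3596, 0.1225]
tool_rot: [0.1, -3.135, 0.004]
contact_force: [0.1, -0.1, 0.1]
opening: 0.0855
grip_force: 0.0
```

Request:
jog_arm([
  [1,[0,0,0],[0,0,0]],
  [1,[0,0,0],[0,0,0]],
  [1,[0,0,0],[0,0,0]],
  [1,[0,0,0],[0,0,0]],
  [1,[0,0,0],[0,0,0]],
  [1,[0,0,0],[0,0,0]],
  [1,[0,0,0],[0,0,0]],
  [1,[0,0,0],[0,0,0]],
  [1,[0,0,0],[0,0,0]],
  [1,[0,0,0],[0,0,0]],
], squeeze=45)

```text
t: 24.15
tool_pos: [0.5045, 0.3618, 0.1317]
tool_rot: [-0.102, 3.133, 0.004]
contact_force: [-4.0, -3.9, 17.2]
opening: 0.0223
grip_force: 46.3
```

Request:
jog_arm([
  [1,[0,0,0.08],[0,0,0]],
  [1,[0,0,0.17],[0,0,0]],
  [1,[0,0,0.26],[0,0,0]],
  [1,[0,0,0.35],[0,0,0]],
  [1,[0.04,-0.06,0.35],[0,0,-0.035]],
  [1,[0.08,-0.12,0.35],[0,0,-0.07]],
  [1,[0.12,-0.2,0.35],[0,0,-0.105]],
  [1,[0.16,-0.28,0.35],[0,0,-0.14]],
  [1,[0.2,-0.36,0.35],[0,0,-0.175]],
  [1,[0.24,-0.44,0.35],[0,0,-0.21]],
  [1,[0.28,-0.52,0.35],[0,0,-0.245]],
  [1,[0.3,-0.6,0.35],[0,0,-0.28]],
])

```text
t: 25.15
tool_pos: [0.6228, 0.1189, 0.2655]
tool_rot: [1.252, 2.88, 0.001]
contact_force: [0.4, 0.7, -1.8]
opening: 0.0219
grip_force: 44.7
```

Request:
jog_arm([
  [1,[0.035,-0.1,0],[0,0,-0.254]],
  [1,[0.035,-0.19,0],[0,0,-0.254]],
  [1,[0.035,-0.254,0],[0,0,-0.254]],
  [1,[0.035,-0.254,0],[0,0,-0.254]],
  [1,[0.035,-0.254,0],[0,0,-0.254]],
  [1,[0.035,-0.254,0],[0,0,-0.254]],
  [1,[0.035,-0.254,0],[0,0,-0.254]],
  [1,[0.035,-0.254,0],[0,0,-0.254]],
  [1,[0.035,-0.254,0],[0,0,-0.254]],
])

```text
t: 25.9
tool_pos: [0.6356, 0.0191, 0.2653]
tool_rot: [2.265, 2.176, 0.001]
contact_force: [-0.3, -0.6, -1.9]
opening: 0.0219
grip_force: 44.7
```

Request:
jog_arm([
  [1,[0,0,-0.08],[0,0,0]],
  [1,[0,0,-0.15],[0,0,0]],
  [1,[0,0,-0.21],[0,0,0]],
  [1,[0,0,-0.26],[0,0,0]],
  [1,[0,0,-0.3],[0,0,0]],
  [1,[0,0,-0.318],[0,0,0]],
  [1,[0,0,-0.325],[0,0,0]],
  [1,[0,0,-0.331],[0,0,0]],
  [1,[0,0,-0.331],[0,0,0]],
])

```text
t: 26.65
tool_pos: [0.6362, 0.0191, 0.1333]
tool_rot: [2.266, 2.175, 0.002]
contact_force: [-0.3, -0.1, -1.2]
opening: 0.0223
grip_force: 44.7
```

Request:
jog_arm([
  [0.3,[0,0,0],[0,0,0]],
  [0.3,[0,0,0],[0,0,0]],
  [0.2,[0,0,0],[0,0,0]],
  [0,[0,0,0],[0,0,0]],
  [-0.3,[0,0,0],[0,0,0]],
  [-0.6,[0,0,0],[0,0,0]],
  [-0.7,[0,0,0],[0,0,0]],
  [-0.7,[0,0,0],[0,0,0]],
  [-0.8,[0,0,0.05],[0,0,0]],
  [-1,[0,0,0.15],[0,0,0]],
  [-1,[0,0,0.25],[0,0,0]],
  [-1,[0,0,0.325],[0,0,0]],
])

```text
t: 27.65
tool_pos: [0.6362, 0.0191, 0.266]
tool_rot: [2.265, 2.173, 0.003]
contact_force: [0.1, -0.3, 0.7]
opening: 0.0853
grip_force: 0.0
```

Request:
jog_arm([
  [-1,[-0.53,0.84,0],[0,0,0.47]],
  [-1,[-0.53,0.84,0],[0,0,0.47]],
  [-1,[-0.53,0.84,0],[0,0,0.47]],
  [-1,[-0.53,0.84,0],[0,0,0.47]],
  [-1,[-0.53,0.84,0],[0,0,0.47]],
  [-1,[-0.53,0.84,0],[0,0,0.47]],
  [-1,[-0.53,0.84,0],[0,0,0.47]],
  [-1,[-0.53,0.84,0],[0,0,0.47]],
  [-1,[-0.53,0.84,0],[0,0,0.47]],
  [-1,[-0.53,0.84,0],[0,0,0.47]],
  [-1,[-0.53,0.84,0],[0,0,0.47]],
  [-1,[-0.53,0.84,0],[0,0,0.47]],
])

```text
t: 28.65
tool_pos: [0.4224, 0.3566, 0.2626]
tool_rot: [0.199, 3.135, 0.0]
contact_force: [-0.4, -0.6, 0.7]
opening: 0.0854
grip_force: 0.0
```

Request:
jog_arm([
  [-1,[0,0,-0.18],[0,0,0.067]],
  [-1,[0,0,-0.18],[0,0,0.067]],
  [-1,[0,0,-0.18],[0,0,0.067]],
  [-1,[0,0,-0.18],[0,0,0.067]],
])

```text
t: 28.98
tool_pos: [0.4225, 0.3544, 0.1887]
tool_rot: [0.114, -3.136, 0.003]
contact_force: [0.7, 0.1, 1.5]
opening: 0.0853
grip_force: 0.0
```

Run:
```python
from h import *
o=ctrl.get_obs();print(o['tool_pos'],o['tool_rot'])
a=snap('top','top3'); b=cv2.imread('pics/top2.png')[...,::-1]
d=np.abs(a.astype(int)-b).max(axis=2)[125:215,240:375]>50; n,l,s,c=cv2.connectedComponentsWithStats(d.astype(np.uint8)); print([(s[i][:5]+[240,125,0,0,0]).tolist() for i in range(1,n) if s[i][4]>8])
```

```text
[0.42247003 0.35443024 0.1886858 ] [ 0.11372133 -3.13583444  0.0033729 ]
[[240, 131, 20, 35, 353], [298, 153, 18, 12, 170], [299, 167, 13, 8, 71], [240, 169, 40, 46, 986], [240, 206, 4, 9, 17]]
```

Request:
jog_arm([
  [-1,[0.002,0,-0.08],[0,0,0]],
  [-1,[0.002,0,-0.159],[0,0,0]],
  [-1,[0.002,0,-0.159],[0,0,0]],
  [-1,[0.002,0,-0.159],[0,0,0]],
])

```text
t: 29.37
tool_pos: [0.4246, 0.3551, 0.1277]
tool_rot: [0.115, -3.139, 0.0]
contact_force: [0.7, 0.8, 0.5]
opening: 0.0854
grip_force: 0.0
```

Request:
jog_arm([
  [1,[0,0,0],[0,0,0]],
  [1,[0,0,0],[0,0,0]],
  [1,[0,0,0],[0,0,0]],
  [1,[0,0,0],[0,0,0]],
  [1,[0,0,0],[0,0,0]],
  [1,[0,0,0],[0,0,0]],
  [1,[0,0,0],[0,0,0]],
  [1,[0,0,0],[0,0,0]],
  [1,[0,0,0],[0,0,0]],
  [1,[0,0,0],[0,0,0]],
], squeeze=45)

```text
t: 30.2
tool_pos: [0.4272, 0.3566, 0.1335]
tool_rot: [-0.117, 3.132, 0.005]
contact_force: [-5.3, -2.6, 18.8]
opening: 0.0221
grip_force: 45.9
```

Request:
jog_arm([
  [1,[0,0,0.08],[0,0,0]],
  [1,[0,0,0.17],[0,0,0]],
  [1,[0,0,0.26],[0,0,0]],
  [1,[0,0,0.35],[0,0,0]],
  [1,[0,0,0.35],[0,0,0]],
])

```text
t: 30.62
tool_pos: [0.4276, 0.3572, 0.2776]
tool_rot: [-0.117, 3.125, 0.013]
contact_force: [0.6, 0.2, 0.6]
opening: 0.0217
grip_force: 44.8
```

Run:
```python
from h import *
o=ctrl.get_obs();print(o['tool_pos'],o['tool_rot'],o['opening'])
im=snap('wrist','w9');k=ctrl.get_calibration('wrist')
p=o['tool_pos'];z=p[2]-.024
print(proj(k,[p[0],p[1],z]))
g=im[:,:,:].max(axis=2); print([ (v,int(g[v,318:326].mean()),im[v,322].tolist()) for v in range(190,275,4)])
```

```text
[0.42761622 0.35724327 0.27757266] [-0.11683604  3.12517971  0.01286732] 0.021673889554636377
[324.4247139  242.23638725]
[(190, 174, [141, 107, 75]), (194, 139, [142, 108, 75]), (198, 140, [142, 108, 75]), (202, 82, [85, 71, 59]), (206, 51, [52, 50, 52]), (210, 88, [90, 87, 90]), (214, 88, [88, 86, 89]), (218, 88, [88, 87, 88]), (222, 88, [87, 86, 87]), (226, 77, [90, 87, 87]), (230, 77, [91, 87, 88]), (234, 76, [84, 80, 81]), (238, 73, [65, 63, 65]), (242, 73, [66, 64, 66]), (246, 73, [65, 62, 64]), (250, 57, [58, 57, 58]), (254, 163, [171, 131, 91]), (258, 216, [224, 177, 120]), (262, 215, [224, 175, 119]), (266, 214, [223, 175, 119]), (270, 214, [224, 175, 119]), (274, 211, [223, 176, 119])]
```

Request:
jog_arm([
  [1,[0.04,-0.09,0.05],[0,0,-0.035]],
  [1,[0.08,-0.18,0.05],[0,0,-0.07]],
  [1,[0.12,-0.27,0.05],[0,0,-0.105]],
  [1,[0.16,-0.35,0.05],[0,0,-0.14]],
  [1,[0.2,-0.44,0.05],[0,0,-0.175]],
  [1,[0.24,-0.52,0.05],[0,0,-0.21]],
  [1,[0.28,-0.6,0.05],[0,0,-0.245]],
  [1,[0.32,-0.68,0.05],[0,0,-0.28]],
  [1,[0.36,-0.76,0.05],[0,0,-0.315]],
  [1,[0.4,-0.84,0.05],[0,0,-0.35]],
  [1,[0.44,-0.92,0.05],[0,0,-0.385]],
  [1,[0.48,-1,0.05],[0,0,-0.42]],
])

```text
t: 31.67
tool_pos: [0.6163, -0.0465, 0.2852]
tool_rot: [-1.838, -2.546, 0.001]
contact_force: [0.6, 0.7, -1.2]
opening: 0.0223
grip_force: 45.0
```

Request:
jog_arm([
  [1,[0.039,-0.044,0],[0,0,-0.118]],
  [1,[0.039,-0.044,0],[0,0,-0.118]],
  [1,[0.039,-0.044,0],[0,0,-0.118]],
  [1,[0.039,-0.044,0],[0,0,-0.118]],
  [1,[0.039,-0.044,0],[0,0,-0.118]],
  [1,[0.039,-0.044,0],[0,0,-0.118]],
])

```text
t: 32.17
tool_pos: [0.6316, -0.0622, 0.286]
tool_rot: [-2.267, -2.174, 0.001]
contact_force: [-0.3, 0.3, -0.6]
opening: 0.0222
grip_force: 44.8
```

Run:
```python
from h import *
o=ctrl.get_obs();print(o['tool_pos'],o['tool_rot'],o['opening'])
im=snap('wrist','w10');k=ctrl.get_calibration('wrist')
p=o['tool_pos'];z=p[2]-.0255
print(proj(k,[p[0],p[1],z]))
print([ (v,int(im[v,322].max())) for v in range(190,275,3)])
```

```text
[ 0.63158281 -0.06217952  0.2859848 ] [-2.26663838e+00 -2.17386853e+00  1.10086209e-03] 0.022200738702374684
[322.54462849 238.46197438]
[(190, 88), (193, 88), (196, 86), (199, 88), (202, 58), (205, 44), (208, 58), (211, 57), (214, 58), (217, 60), (220, 59), (223, 59), (226, 60), (229, 59), (232, 60), (235, 59), (238, 59), (241, 59), (244, 59), (247, 58), (250, 59), (253, 58), (256, 163), (259, 162), (262, 161), (265, 162), (268, 161), (271, 161), (274, 159)]
```

View pics/w10.png

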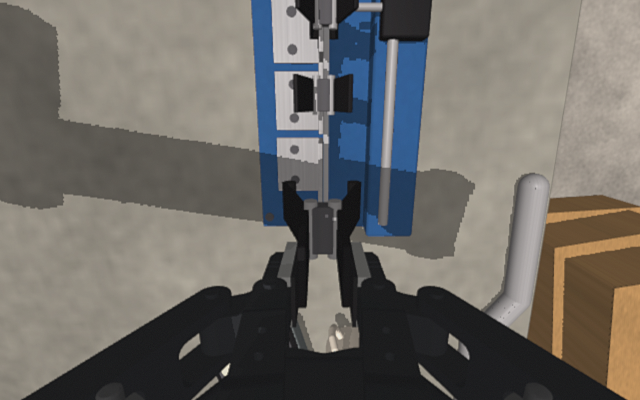

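Clamps A and B sit mid-bracket at (323,12) and (323,95). Bracket C is at (298,160) against the fence, and the held clamp is aligned over it.

Request:
jog_arm([
  [1,[0.001,0,-0.1],[0,0,0]],
  [1,[0.001,0,-0.19],[0,0,0]],
  [1,[0.001,0,-0.26],[0,0,0]],
  [1,[0.001,0,-0.31],[0,0,0]],
  [1,[0.001,0,-0.345],[0,0,0]],
  [1,[0.001,0,-0.363],[0,0,0]],
  [1,[0.001,0,-0.372],[0,0,0]],
  [1,[0.001,0,-0.379],[0,0,0]],
  [1,[0.001,0,-0.379],[0,0,0]],
])

```text
t: 32.97
tool_pos: [0.6332, -0.0626, 0.1363]
tool_rot: [2.269, 2.171, 0.002]
contact_force: [0.3, 0.0, -1.4]
opening: 0.0221
grip_force: 44.8
```

Request:
jog_arm([
  [0.3,[0,0,0],[0,0,0]],
  [0.3,[0,0,0],[0,0,0]],
  [0.2,[0,0,0],[0,0,0]],
  [0,[0,0,0],[0,0,0]],
  [-0.3,[0,0,0],[0,0,0]],
  [-0.6,[0,0,0],[0,0,0]],
  [-0.7,[0,0,0],[0,0,0]],
  [-0.7,[0,0,0],[0,0,0]],
  [-0.8,[0,0,0.05],[0,0,0]],
  [-1,[0,0,0.15],[0,0,0]],
  [-1,[0,0,0.25],[0,0,0]],
  [-1,[0,0,0.325],[0,0,0]],
])

```text
t: 33.97
tool_pos: [0.633, -0.0626, 0.2688]
tool_rot: [2.269, 2.17, 0.003]
contact_force: [0.6, 0.1, 1.2]
opening: 0.0854
grip_force: 0.0
```

Request:
jog_arm([
  [0,[-0.28,-0.67,0.08],[0,0,0]],
  [1,[-0.28,-0.67,0.08],[0,0,0]],
  [1,[-0.28,-0.67,0.08],[0,0,0]],
  [1,[-0.28,-0.67,0.08],[0,0,0]],
  [1,[-0.28,-0.67,0.08],[0,0,0]],
  [1,[-0.28,-0.67,0.08],[0,0,0]],
  [1,[-0.28,-0.67,0.08],[0,0,0]],
  [1,[-0.28,-0.67,0.08],[0,0,0]],
  [1,[-0.28,-0.67,0.08],[0,0,0]],
  [1,[-0.28,-0.67,0.08],[0,0,0]],
])

```text
t: 34.8
tool_pos: [0.5205, -0.3303, 0.2971]
tool_rot: [-2.271, -2.171, -0.001]
contact_force: [-0.2, -1.0, 0.3]
opening: 0.0
grip_force: 0.0
```

Run:
```python
from h import *
k=ctrl.get_calibration('wrist');im=snap('wrist','w11');o=ctrl.get_obs();print(o['tool_pos'],o['tool_rot'],o['opening'])
top=snap('top','top4')
hsv=cv2.cvtColor(im,cv2.COLOR_RGB2HSV); m=((hsv[...,1]<60)&(hsv[...,2]>175)).astype(np.uint8)
n,l,s,c=cv2.connectedComponentsWithStats(m)
for i in range(1,n):
    if s[i][4]>60: print(s[i].tolist(),c[i].round(1),ray(k,*c[i],.047).round(4))
kt=ctrl.get_calibration('top');hsv=cv2.cvtColor(top,cv2.COLOR_RGB2HSV); m=((hsv[...,1]<60)&(hsv[...,2]>165)).astype(np.uint8)[180:240,405:470]
n,l,s,c=cv2.connectedComponentsWithStats(m)
for i in range(1,n):
    if s[i][4]>8: print('top',s[i].tolist(),ray(kt,c[i][0]+405,c[i][1]+180,.047).round(4))
```

```text
[ 0.52071837 -0.32960834  0.29694256] [-2.26918469e+00 -2.17193896e+00 -6.15891101e-04] 0.0001665849589003305
[414, 136, 18, 20, 104] [422.7 145.5] [ 0.6448 -0.3059  0.047 ]
[444, 165, 39, 23, 145] [465.3 171.9] [ 0.7001 -0.3414  0.047 ]
[284, 175, 22, 22, 386] [294.5 185.6] [ 0.4827 -0.3494  0.047 ]
[352, 217, 16, 21, 184] [359.7 228.1] [ 0.5654 -0.4114  0.047 ]
[294, 219, 32, 26, 389] [309.  231.6] [ 0.4976 -0.4132  0.047 ]
top [17, 0, 8, 7, 38] [ 0.6035 -0.3392  0.047 ]
top [16, 16, 8, 9, 41] [ 0.5527 -0.3314  0.047 ]
top [55, 30, 10, 25, 135] [ 0.4908 -0.4546  0.047 ]
top [40, 37, 4, 4, 11] [ 0.4965 -0.3975  0.047 ]
top [47, 43, 5, 3, 12] [ 0.482  -0.4181  0.047 ]
top [0, 50, 7, 7, 11] [ 0.4536 -0.2855  0.047 ]
```

Key positions form a consistent 66 mm grid: round (0.483,-0.349), cross (0.498,-0.413), square (0.547,-0.3345), bar (0.562,-0.398). Next I press the round key.

Request:
jog_arm([
  [1,[-0.095,-0.0485,-0.1],[0,0,0]],
  [1,[-0.095,-0.0485,-0.2],[0,0,0]],
  [1,[-0.095,-0.0485,-0.3],[0,0,0]],
  [1,[-0.095,-0.0485,-0.4],[0,0,0]],
  [1,[-0.095,-0.0485,-0.5],[0,0,0]],
  [1,[-0.095,-0.0485,-0.56],[0,0,0]],
  [1,[-0.095,-0.0485,-0.58],[0,0,0]],
  [1,[-0.095,-0.0485,-0.59],[0,0,0]],
  [1,[-0.095,-0.0485,-0.6],[0,0,0]],
  [1,[-0.095,-0.0485,-0.61],[0,0,0]],
  [1,[-0.095,-0.0485,-0.61],[0,0,0]],
])

```text
t: 35.82
tool_pos: [0.4841, -0.3508, 0.0554]
tool_rot: [2.267, 2.169, 0.001]
contact_force: [1.1, -0.1, 1.9]
opening: 0.0002
grip_force: 0.8
```

Request:
jog_arm([
  [1,[0,0,-0.005],[0,0,0]],
  [1,[0,0,-0.01],[0,0,0]],
  [1,[0,0,-0.015],[0,0,0]],
  [1,[0,0,-0.015],[0,0,0]],
])

```text
t: 36.15
tool_pos: [0.4841, -0.3509, 0.0495]
tool_rot: [2.268, 2.168, 0.002]
contact_force: [2.5, 1.6, 6.8]
opening: -0.0002
grip_force: 3.5
```

Request:
jog_arm([
  [1,[0,0,-0.004],[0,0,0]],
  [1,[0,0,-0.007],[0,0,0]],
  [1,[0,0,-0.01],[0,0,0]],
  [1,[0,0,-0.01],[0,0,0]],
])

```text
t: 36.48
tool_pos: [0.4843, -0.3511, 0.0491]
tool_rot: [2.268, 2.17, 0.001]
contact_force: [-5.4, 7.9, 26.4]
opening: 0.0001
grip_force: 13.1
```

Request:
jog_arm([
  [1,[0,0,0.05],[0,0,0]],
  [1,[0,0,0.12],[0,0,0]],
  [1,[0.08,0.02,0.12],[0,0,0]],
  [1,[0.157,0.041,0.12],[0,0,0]],
  [1,[0.157,0.041,0.12],[0,0,0]],
  [1,[0.157,0.041,0.08],[0,0,0]],
  [1,[0.157,0.041,0.05],[0,0,0]],
  [1,[0.157,0.041,0.03],[0,0,0]],
  [1,[0.157,0.041,0.02],[0,0,0]],
  [1,[0.157,0.041,0.01],[0,0,0]],
  [1,[0.157,0.041,0.005],[0,0,0]],
  [1,[0.157,0.041,0.005],[0,0,0]],
])

```text
t: 37.48
tool_pos: [0.5442, -0.333, 0.0492]
tool_rot: [-2.267, -2.168, 0.002]
contact_force: [-11.0, 10.0, 23.7]
opening: -0.0001
grip_force: 11.9
```

Request:
jog_arm([
  [1,[0,0,0.05],[0,0,0]],
  [1,[0,0,0.12],[0,0,0]],
  [1,[0.02,-0.08,0.12],[0,0,0]],
  [1,[0.0375,-0.159,0.12],[0,0,0]],
  [1,[0.0375,-0.159,0.12],[0,0,0]],
  [1,[0.0375,-0.159,0.08],[0,0,0]],
  [1,[0.0375,-0.159,0.05],[0,0,0]],
  [1,[0.0375,-0.159,0.03],[0,0,0]],
  [1,[0.0375,-0.159,0.02],[0,0,0]],
  [1,[0.0375,-0.159,0.01],[0,0,0]],
  [1,[0.0375,-0.159,0.003],[0,0,0]],
  [1,[0.0375,-0.159,0.002],[0,0,0]],
])

```text
t: 38.48
tool_pos: [0.5587, -0.3953, 0.0492]
tool_rot: [-2.264, -2.168, 0.003]
contact_force: [-12.9, 9.1, 22.8]
opening: 0.0
grip_force: 11.7
```

Request:
jog_arm([
  [1,[0,0,0.1],[0,0,0]],
  [1,[0,0,0.2],[0,0,0]],
  [1,[0,0,0.3],[0,0,0]],
  [1,[0,0,0.4],[0,0,0]],
  [1,[0,0,0.5],[0,0,0]],
  [1,[0.05,0.1,0.5325],[0,0,0]],
  [1,[0.05,0.2,0.5325],[0,0,0]],
  [0,[0.1,0.3,0.5325],[0,0,0]],
  [-1,[0.15,0.4,0.5325],[0,0,0]],
  [-1,[0.1775,0.5,0.5325],[0,0,0]],
  [-1,[0.1775,0.6,0.5325],[0,0,0]],
  [-1,[0.1775,0.7,0.5325],[0,0,0]],
])

```text
t: 39.48
tool_pos: [0.631, -0.1188, 0.2579]
tool_rot: [-2.269, -2.172, 0.0]
contact_force: [0.7, -0.0, 0.3]
opening: 0.0603
grip_force: 0.0
```

Request:
jog_arm([
  [-1,[0,0.1,0],[0,0,0]],
  [-1,[0,0.144,0],[0,0,0]],
  [-1,[0,0.144,0],[0,0,0]],
  [-1,[0,0.144,0],[0,0,0]],
  [-1,[0,0.144,0],[0,0,0]],
])

```text
t: 39.9
tool_pos: [0.6309, -0.0644, 0.2585]
tool_rot: [-2.27, -2.171, 0.001]
contact_force: [0.2, 0.5, -0.0]
opening: 0.0851
grip_force: 0.0
```

Run:
```python
from h import *
k=ctrl.get_calibration('wrist');im=snap('wrist','w12');o=ctrl.get_obs();print(o['tool_pos'],o['tool_rot'],o['opening']); np.save('w12.npy',dict(k,tool=o['tool_pos']),allow_pickle=True)
s=snap('scene','sc12')
p=o['tool_pos']
for z in (.108,.154): print(proj(k,[p[0],p[1],z]))
# clamp spine: grey pixels on column of fence near the expected clamp
uv=proj(k,[.633,-.058,.108]); print(uv)
m=(im.max(axis=2)<45)
for v in range(0,300,6):
    c=np.where(m[v,240:410])[0]+240
    print(v,(int(c.min()),int(c.max()),len(c)) if len(c) else '-',end=' ')
```

```text
[ 0.63093169 -0.06489619  0.25847339] [-2.27121233e+00 -2.17005904e+00  9.67501177e-04] 0.0855502200425933
[323.27738541 188.39850374]
[323.1640782  201.64743565]
[325.11579503 181.27809319]
0 (301, 409, 52) 6 (307, 409, 40) 12 (309, 409, 27) 18 (309, 409, 31) 24 (309, 409, 42) 30 (316, 409, 22) 36 - 42 - 48 - 54 - 60 - 66 (354, 354, 1) 72 (291, 356, 37) 78 (290, 355, 41) 84 (291, 355, 42) 90 (291, 355, 41) 96 (291, 355, 41) 102 (292, 355, 41) 108 (292, 355, 30) 114 - 120 - 126 - 132 - 138 - 144 - 150 - 156 - 162 (311, 337, 16) 168 (311, 326, 6) 174 (307, 346, 19) 180 (299, 356, 37) 186 (297, 357, 40) 192 (298, 357, 40) 198 (298, 357, 40) 204 (298, 357, 31) 210 (298, 356, 19) 216 (298, 301, 4) 222 - 228 - 234 - 240 - 246 - 252 - 258 - 264 - 270 - 276 - 282 - 288 - 294 -
```

Request:
jog_arm([
  [-1,[0.0085,0.014,-0.1],[0,0,0]],
  [-1,[0.0085,0.014,-0.2],[0,0,0]],
  [-1,[0.0085,0.014,-0.28],[0,0,0]],
  [-1,[0.0085,0.014,-0.32],[0,0,0]],
  [-1,[0.0085,0.014,-0.33],[0,0,0]],
  [-1,[0.0085,0.014,-0.33],[0,0,0]],
])

```text
t: 40.5
tool_pos: [0.6335, -0.0594, 0.125]
tool_rot: [-2.27, -2.167, 0.003]
contact_force: [-0.8, -0.6, 0.3]
opening: 0.0853
grip_force: 0.0
```

Request:
jog_arm([
  [1,[0,0,0],[0,0,0]],
  [1,[0,0,0],[0,0,0]],
  [1,[0,0,0],[0,0,0]],
  [1,[0,0,0],[0,0,0]],
  [1,[0,0,0],[0,0,0]],
  [1,[0,0,0],[0,0,0]],
  [1,[0,0,0],[0,0,0]],
  [1,[0,0,0],[0,0,0]],
  [1,[0,0,0],[0,0,0]],
  [1,[0,0,0],[0,0,0]],
], squeeze=45)

```text
t: 41.33
tool_pos: [0.6349, -0.0585, 0.1278]
tool_rot: [2.27, 2.171, 0.001]
contact_force: [-2.1, 0.5, 6.0]
opening: 0.0219
grip_force: 48.2
```

Request:
jog_arm([
  [1,[0,0,0.03],[0,0,0]],
  [1,[0,0,0.1],[0,0,0]],
  [1,[0,0,0.2],[0,0,0]],
  [1,[0,0,0.3],[0,0,0]],
  [1,[0,0,0.38],[0,0,0]],
  [1,[-0.09,0.04,0.38],[0,0,0.03]],
  [1,[-0.17,0.08,0.38],[0,0,0.065]],
  [1,[-0.23,0.15,0.38],[0,0,0.1]],
  [1,[-0.27,0.23,0.38],[0,0,0.135]],
  [1,[-0.31,0.31,0.38],[0,0,0.17]],
  [1,[-0.35,0.39,0.38],[0,0,0.205]],
  [1,[-0.39,0.47,0.38],[0,0,0.24]],
])

```text
t: 42.33
tool_pos: [0.4773, 0.1308, 0.2787]
tool_rot: [-1.305, -2.858, -0.001]
contact_force: [1.2, 0.4, -1.5]
opening: 0.0218
grip_force: 47.3
```

Request:
jog_arm([
  [1,[-0.139,0.564,0],[0,0,0.297]],
  [1,[-0.139,0.564,0],[0,0,0.297]],
  [1,[-0.139,0.564,0],[0,0,0.297]],
  [1,[-0.139,0.564,0],[0,0,0.297]],
  [1,[-0.139,0.564,0],[0,0,0.297]],
  [1,[-0.139,0.564,0],[0,0,0.297]],
  [1,[-0.139,0.564,0],[0,0,0.297]],
  [1,[-0.139,0.564,0],[0,0,0.297]],
  [1,[-0.139,0.564,0],[0,0,0.297]],
  [1,[-0.139,0.564,0],[0,0,0.297]],
])

```text
t: 43.17
tool_pos: [0.4227, 0.3552, 0.2786]
tool_rot: [0.11, -3.139, 0.0]
contact_force: [0.8, 0.3, -0.7]
opening: 0.0223
grip_force: 47.3
```

Run:
```python
from h import *
k=ctrl.get_calibration('wrist');im=snap('wrist','w13');o=ctrl.get_obs();print(o['tool_pos'],o['tool_rot'],o['opening'],o['contact_force'])
p=o['tool_pos'];print(proj(k,[p[0],p[1],p[2]-.02]))
print([(v,int(im[v,322].max()),int(im[v,322].min())) for v in range(190,275,4)])
t=snap('top','top5')
```

```text
[0.42287178 0.35500893 0.27870719] [ 1.09702050e-01 -3.13932403e+00  4.56044651e-05] 0.02199733326888246 [-0.01576304 -0.62012571 -2.08160859]
[323.24832606 241.38309756]
[(190, 223, 119), (194, 225, 120), (198, 155, 83), (202, 142, 76), (206, 142, 77), (210, 129, 72), (214, 52, 50), (218, 88, 86), (222, 88, 86), (226, 88, 86), (230, 87, 86), (234, 88, 86), (238, 88, 86), (242, 90, 88), (246, 88, 85), (250, 79, 77), (254, 57, 56), (258, 57, 55), (262, 55, 52), (266, 228, 121), (270, 223, 118), (274, 223, 120)]
```

Request:
jog_arm([
  [1,[0,0,-0.1],[0,0,0]],
  [1,[0,0,-0.19],[0,0,0]],
  [1,[0,0,-0.26],[0,0,0]],
  [1,[0,0,-0.31],[0,0,0]],
  [1,[0,0,-0.345],[0,0,0]],
  [1,[0,0,-0.36],[0,0,0]],
  [1,[0,0,-0.368],[0,0,0]],
  [1,[0,0,-0.373],[0,0,0]],
  [1,[0,0,-0.373],[0,0,0]],
])

```text
t: 44.02
tool_pos: [0.4236, 0.3554, 0.1307]
tool_rot: [-0.112, 3.138, 0.001]
contact_force: [0.4, 0.2, -0.9]
opening: 0.022
grip_force: 47.3
```

Request:
jog_arm([
  [0.3,[0,0,0],[0,0,0]],
  [0.3,[0,0,0],[0,0,0]],
  [0.2,[0,0,0],[0,0,0]],
  [0,[0,0,0],[0,0,0]],
  [-0.3,[0,0,0],[0,0,0]],
  [-0.6,[0,0,0],[0,0,0]],
  [-0.7,[0,0,0],[0,0,0]],
  [-0.7,[0,0,0],[0,0,0]],
  [-0.8,[0,0,0.05],[0,0,0]],
  [-1,[0,0,0.15],[0,0,0]],
  [-1,[0,0,0.25],[0,0,0]],
  [-1,[0,0,0.325],[0,0,0]],
])

```text
t: 45.02
tool_pos: [0.4234, 0.3555, 0.2633]
tool_rot: [-0.112, 3.137, 0.002]
contact_force: [0.0, -0.6, 0.8]
opening: 0.0855
grip_force: 0.0
```

Request:
jog_arm([
  [-1,[0.53,-0.835,0],[0,0,-0.47]],
  [-1,[0.53,-0.835,0],[0,0,-0.47]],
  [-1,[0.53,-0.835,0],[0,0,-0.47]],
  [-1,[0.53,-0.835,0],[0,0,-0.47]],
  [-1,[0.53,-0.835,0],[0,0,-0.47]],
  [-1,[0.53,-0.835,0],[0,0,-0.47]],
  [-1,[0.53,-0.835,0],[0,0,-0.47]],
  [-1,[0.53,-0.835,0],[0,0,-0.47]],
  [-1,[0.53,-0.835,0],[0,0,-0.47]],
  [-1,[0.53,-0.835,0],[0,0,-0.47]],
  [-1,[0.53,-0.835,0],[0,0,-0.47]],
  [-1,[0.53,-0.835,0],[0,0,-0.47]],
])

```text
t: 46.02
tool_pos: [0.6356, 0.0193, 0.2594]
tool_rot: [-2.04, -2.389, 0.0]
contact_force: [-0.1, 0.6, -0.6]
opening: 0.0855
grip_force: 0.0
```

Request:
jog_arm([
  [-1,[0,0,0],[0,0,-0.067]],
  [-1,[0,0,0],[0,0,-0.067]],
  [-1,[0,0,0],[0,0,-0.067]],
  [-1,[0,0,0],[0,0,-0.067]],
])

```text
t: 46.35
tool_pos: [0.635, 0.0211, 0.2598]
tool_rot: [2.268, 2.174, 0.0]
contact_force: [-0.4, -0.3, -0.0]
opening: 0.0857
grip_force: 0.0
```

```bash
cat > tails.py <<'E'
from h import *
import sys
k=ctrl.get_calibration('wrist');im=snap('wrist',sys.argv[1]);o=ctrl.get_obs();p=o['tool_pos'];print(p.round(4),o['tool_rot'].round(3))
u0,v0=proj(k,[p[0],p[1],.153]); print('tcp',u0.round(1),v0.round(1))
m=(im.max(axis=2)<45)
for v in range(150,230,2):
    c=np.where(m[v,275:375])[0]+275
    if len(c): print(v,int(c.min()),int(c.max()),len(c),end=' | ')
E
python3 tails.py w14
```

```text
[0.635  0.0212 0.2598] [2.268 2.174 0.   ]
tcp 323.0 200.2
160 311 336 14 | 162 311 336 14 | 164 311 336 14 | 166 311 336 3 | 168 336 336 1 | 170 336 336 1 | 172 310 337 6 | 174 307 339 12 | 176 304 342 18 | 178 301 345 24 | 180 299 347 28 | 182 296 350 34 | 184 292 352 40 | 186 292 352 40 | 188 293 352 39 | 190 293 352 39 | 192 293 352 39 | 194 293 352 39 | 196 293 352 39 | 198 293 352 39 | 200 293 352 39 | 202 293 352 37 | 204 293 352 33 | 206 294 352 29 | 208 294 352 25 | 210 294 352 21 | 212 294 352 17 | 214 293 351 15 | 216 293 351 11 | 218 294 297 4 |
```

Request:
jog_arm([
  [-1,[0,0.002,-0.1],[0,0,0]],
  [-1,[0,0.002,-0.2],[0,0,0]],
  [-1,[0,0.002,-0.28],[0,0,0]],
  [-1,[0,0.002,-0.32],[0,0,0]],
  [-1,[0,0.002,-0.332],[0,0,0]],
  [-1,[0,0.002,-0.332],[0,0,0]],
])

```text
t: 46.9
tool_pos: [0.6339, 0.0221, 0.1251]
tool_rot: [-2.267, -2.171, 0.004]
contact_force: [0.1, -0.3, -0.6]
opening: 0.0854
grip_force: 0.0
```

Request:
jog_arm([
  [1,[0,0,0],[0,0,0]],
  [1,[0,0,0],[0,0,0]],
  [1,[0,0,0],[0,0,0]],
  [1,[0,0,0],[0,0,0]],
  [1,[0,0,0],[0,0,0]],
  [1,[0,0,0],[0,0,0]],
  [1,[0,0,0],[0,0,0]],
  [1,[0,0,0],[0,0,0]],
  [1,[0,0,0],[0,0,0]],
  [1,[0,0,0],[0,0,0]],
], squeeze=45)

```text
t: 47.73
tool_pos: [0.6357, 0.022, 0.1287]
tool_rot: [2.269, 2.171, 0.002]
contact_force: [-1.3, 1.0, 5.6]
opening: 0.0221
grip_force: 47.6
```

Request:
jog_arm([
  [1,[0,0,0.03],[0,0,0]],
  [1,[0,0,0.1],[0,0,0]],
  [1,[0,0,0.2],[0,0,0]],
  [1,[0,0,0.3],[0,0,0]],
  [1,[0,0,0.38],[0,0,0]],
  [1,[-0.06,0.04,0.38],[0,0,0.03]],
  [1,[-0.11,0.1,0.38],[0,0,0.065]],
  [1,[-0.14,0.17,0.38],[0,0,0.1]],
  [1,[-0.17,0.24,0.38],[0,0,0.135]],
  [1,[-0.2,0.31,0.38],[0,0,0.17]],
  [1,[-0.23,0.39,0.38],[0,0,0.205]],
  [1,[-0.26,0.47,0.38],[0,0,0.24]],
])

```text
t: 48.73
tool_pos: [0.53, 0.211, 0.279]
tool_rot: [1.305, 2.858, -0.0]
contact_force: [1.1, -0.1, -1.7]
opening: 0.0222
grip_force: 46.7
```

Request:
jog_arm([
  [1,[-0.07,0.375,0],[0,0,0.297]],
  [1,[-0.07,0.375,0],[0,0,0.297]],
  [1,[-0.07,0.375,0],[0,0,0.297]],
  [1,[-0.07,0.375,0],[0,0,0.297]],
  [1,[-0.07,0.375,0],[0,0,0.297]],
  [1,[-0.07,0.375,0],[0,0,0.297]],
  [1,[-0.07,0.375,0],[0,0,0.297]],
  [1,[-0.07,0.375,0],[0,0,0.297]],
  [1,[-0.07,0.375,0],[0,0,0.297]],
  [1,[-0.07,0.375,0],[0,0,0.297]],
])

```text
t: 49.57
tool_pos: [0.5028, 0.3599, 0.2788]
tool_rot: [0.11, -3.139, 0.0]
contact_force: [-0.2, -0.3, -1.8]
opening: 0.0222
grip_force: 46.7
```

Request:
jog_arm([
  [1,[0,0,-0.1],[0,0,0]],
  [1,[0,0,-0.19],[0,0,0]],
  [1,[0,0,-0.26],[0,0,0]],
  [1,[0,0,-0.31],[0,0,0]],
  [1,[0,0,-0.345],[0,0,0]],
  [1,[0,0,-0.36],[0,0,0]],
  [1,[0,0,-0.367],[0,0,0]],
  [1,[0,0,-0.371],[0,0,0]],
  [1,[0,0,-0.371],[0,0,0]],
])

```text
t: 50.32
tool_pos: [0.5039, 0.3604, 0.1321]
tool_rot: [-0.112, 3.137, 0.002]
contact_force: [-0.5, 0.4, -1.4]
opening: 0.0219
grip_force: 46.7
```

Request:
jog_arm([
  [0.3,[0,0,0],[0,0,0]],
  [0.3,[0,0,0],[0,0,0]],
  [0.2,[0,0,0],[0,0,0]],
  [0,[0,0,0],[0,0,0]],
  [-0.3,[0,0,0],[0,0,0]],
  [-0.6,[0,0,0],[0,0,0]],
  [-0.7,[0,0,0],[0,0,0]],
  [-0.7,[0,0,0],[0,0,0]],
  [-0.8,[0,0,0.05],[0,0,0]],
  [-1,[0,0,0.15],[0,0,0]],
  [-1,[0,0,0.25],[0,0,0]],
  [-1,[0,0,0.325],[0,0,0]],
])

```text
t: 51.32
tool_pos: [0.5035, 0.3602, 0.2642]
tool_rot: [-0.112, 3.137, 0.002]
contact_force: [1.3, 1.0, 0.3]
opening: 0.0856
grip_force: 0.0
```

Request:
jog_arm([
  [-1,[0.341,-0.651,0],[0,0,-0.47]],
  [-1,[0.341,-0.651,0],[0,0,-0.47]],
  [-1,[0.341,-0.651,0],[0,0,-0.47]],
  [-1,[0.341,-0.651,0],[0,0,-0.47]],
  [-1,[0.341,-0.651,0],[0,0,-0.47]],
  [-1,[0.341,-0.651,0],[0,0,-0.47]],
  [-1,[0.341,-0.651,0],[0,0,-0.47]],
  [-1,[0.341,-0.651,0],[0,0,-0.47]],
  [-1,[0.341,-0.651,0],[0,0,-0.47]],
  [-1,[0.341,-0.651,0],[0,0,-0.47]],
  [-1,[0.341,-0.651,0],[0,0,-0.47]],
  [-1,[0.341,-0.651,0],[0,0,-0.47]],
])

```text
t: 52.32
tool_pos: [0.6395, 0.0993, 0.2606]
tool_rot: [2.037, 2.391, 0.0]
contact_force: [-0.2, -0.1, -0.2]
opening: 0.0851
grip_force: 0.0
```

Request:
jog_arm([
  [-1,[0,0,0],[0,0,-0.067]],
  [-1,[0,0,0],[0,0,-0.067]],
  [-1,[0,0,0],[0,0,-0.067]],
  [-1,[0,0,0],[0,0,-0.067]],
])

```text
t: 52.65
tool_pos: [0.6394, 0.0996, 0.2607]
tool_rot: [2.268, 2.174, 0.0]
contact_force: [-0.1, -0.6, 0.7]
opening: 0.0853
grip_force: 0.0
```

```bash
python3 tails.py w15
```

```text
[0.6394 0.0996 0.2606] [2.268 2.174 0.   ]
tcp 323.0 200.0
162 310 335 14 | 164 310 335 14 | 166 310 335 14 | 168 310 335 4 | 170 310 311 2 | 172 310 311 2 | 174 310 337 6 | 176 309 340 11 | 178 306 343 17 | 180 304 346 22 | 182 301 349 28 | 184 299 351 32 | 186 296 354 38 | 188 296 354 38 | 190 296 354 38 | 192 296 354 39 | 194 297 354 37 | 196 297 354 37 | 198 296 354 38 | 200 296 354 38 | 202 296 354 39 | 204 296 354 36 | 206 296 354 32 | 208 296 354 29 | 210 296 354 25 | 212 296 354 22 | 214 296 353 18 | 216 296 353 14 | 218 296 353 11 | 220 298 298 1 |
```

Request:
jog_arm([
  [-1,[-0.01,-0.002,-0.1],[0,0,0]],
  [-1,[-0.01,-0.002,-0.2],[0,0,0]],
  [-1,[-0.01,-0.002,-0.28],[0,0,0]],
  [-1,[-0.01,-0.002,-0.32],[0,0,0]],
  [-1,[-0.01,-0.002,-0.334],[0,0,0]],
  [-1,[-0.01,-0.002,-0.334],[0,0,0]],
])

```text
t: 53.2
tool_pos: [0.6342, 0.0987, 0.1248]
tool_rot: [-2.268, -2.171, 0.004]
contact_force: [-0.1, -0.7, 0.8]
opening: 0.0855
grip_force: 0.0
```

Request:
jog_arm([
  [1,[0,0,0],[0,0,0]],
  [1,[0,0,0],[0,0,0]],
  [1,[0,0,0],[0,0,0]],
  [1,[0,0,0],[0,0,0]],
  [1,[0,0,0],[0,0,0]],
  [1,[0,0,0],[0,0,0]],
  [1,[0,0,0],[0,0,0]],
  [1,[0,0,0],[0,0,0]],
  [1,[0,0,0],[0,0,0]],
  [1,[0,0,0],[0,0,0]],
], squeeze=45)

```text
t: 54.03
tool_pos: [0.6368, 0.0988, 0.1296]
tool_rot: [2.268, 2.17, 0.004]
contact_force: [0.1, 0.1, 6.1]
opening: 0.0223
grip_force: 49.2
```

Request:
jog_arm([
  [1,[0,0,0.03],[0,0,0]],
  [1,[0,0,0.1],[0,0,0]],
  [1,[0,0,0.2],[0,0,0]],
  [1,[0,0,0.3],[0,0,0]],
  [1,[0,0,0.38],[0,0,0]],
  [1,[-0.02,0.05,0.38],[0,0,0.035]],
  [1,[-0.04,0.1,0.38],[0,0,0.07]],
  [1,[-0.06,0.16,0.38],[0,0,0.105]],
  [1,[-0.08,0.22,0.38],[0,0,0.14]],
  [1,[-0.1,0.29,0.38],[0,0,0.175]],
  [1,[-0.119,0.36,0.38],[0,0,0.21]],
  [1,[-0.119,0.43,0.38],[0,0,0.245]],
])

```text
t: 55.03
tool_pos: [0.5862, 0.272, 0.2792]
tool_rot: [-1.281, -2.868, 0.001]
contact_force: [0.0, -0.4, -0.0]
opening: 0.0221
grip_force: 48.6
```

Request:
jog_arm([
  [1,[0,0.24,0],[0,0,0.292]],
  [1,[0,0.24,0],[0,0,0.292]],
  [1,[0,0.24,0],[0,0,0.292]],
  [1,[0,0.24,0],[0,0,0.292]],
  [1,[0,0.24,0],[0,0,0.292]],
  [1,[0,0.24,0],[0,0,0.292]],
  [1,[0,0.24,0],[0,0,0.292]],
  [1,[0,0.24,0],[0,0,0.292]],
  [1,[0,0.24,0],[0,0,0.292]],
  [1,[0,0.24,0],[0,0,0.292]],
])

```text
t: 55.87
tool_pos: [0.5875, 0.3666, 0.2789]
tool_rot: [0.11, -3.139, 0.0]
contact_force: [0.4, 0.2, -2.0]
opening: 0.0223
grip_force: 48.5
```

Request:
jog_arm([
  [1,[0,0,-0.1],[0,0,0]],
  [1,[0,0,-0.19],[0,0,0]],
  [1,[0,0,-0.26],[0,0,0]],
  [1,[0,0,-0.31],[0,0,0]],
  [1,[0,0,-0.345],[0,0,0]],
  [1,[0,0,-0.358],[0,0,0]],
  [1,[0,0,-0.365],[0,0,0]],
  [1,[0,0,-0.369],[0,0,0]],
  [1,[0,0,-0.369],[0,0,0]],
])

```text
t: 56.62
tool_pos: [0.5887, 0.3672, 0.1332]
tool_rot: [-0.112, 3.137, 0.002]
contact_force: [-0.1, 0.4, -1.8]
opening: 0.022
grip_force: 48.5
```

Request:
jog_arm([
  [0.3,[0,0,0],[0,0,0]],
  [0.3,[0,0,0],[0,0,0]],
  [0.2,[0,0,0],[0,0,0]],
  [0,[0,0,0],[0,0,0]],
  [-0.3,[0,0,0],[0,0,0]],
  [-0.6,[0,0,0],[0,0,0]],
  [-0.7,[0,0,0],[0,0,0]],
  [-0.7,[0,0,0],[0,0,0]],
  [-0.8,[0,0,0.05],[0,0,0]],
  [-1,[0,0,0.15],[0,0,0]],
  [-1,[0,0,0.25],[0,0,0]],
  [-1,[0,0,0.325],[0,0,0]],
])

```text
t: 57.62
tool_pos: [0.5883, 0.3671, 0.2651]
tool_rot: [-0.112, 3.137, 0.002]
contact_force: [0.5, 0.3, 0.2]
opening: 0.0855
grip_force: 0.0
```

Request:
jog_arm([
  [-1,[-0.21,-0.035,0.2],[0,0,0]],
  [-1,[-0.21,-0.035,0.2],[0,0,0]],
  [-1,[-0.21,-0.035,0.2],[0,0,0]],
  [-1,[-0.21,-0.035,0.2],[0,0,0]],
  [-1,[-0.21,-0.035,0.2],[0,0,0]],
  [-1,[-0.21,-0.035,0.2],[0,0,0]],
])

```text
t: 58.12
tool_pos: [0.5038, 0.3527, 0.3409]
tool_rot: [-0.113, 3.14, -0.0]
contact_force: [0.7, -0.2, -0.6]
opening: 0.0854
grip_force: 0.0
```

Run:
```python
from h import *
o=ctrl.get_obs();w=snap('wrist','w16');s=snap('scene','sc16');t=snap('top','top16');print(o['t'],o['tool_pos'],o['contact_force'])
c=np.zeros((600,800,3),np.uint8)
c[:350,:480]=cv2.resize(w[30:310,0:384],(480,350)); c[:350,480:]=cv2.resize(s[70:300,240:480],(320,307))[:350] if 0 else cv2.copyMakeBorder(cv2.resize(s[70:300,240:480],(320,307)),0,43,0,0,cv2.BORDER_CONSTANT)
c[350:,:550]=cv2.resize(t[125:250,165:440],(550,250),interpolation=cv2.INTER_CUBIC)
c[350:,550:]=cv2.resize(s[230:355,130:255],(250,250))
cv2.imwrite('pics/final.png',c[...,::-1])
```

```text
58.1167 [0.5037666  0.35270662 0.34093682] [ 0.73137273 -0.15942596 -0.61615574]
```

View pics/final.png

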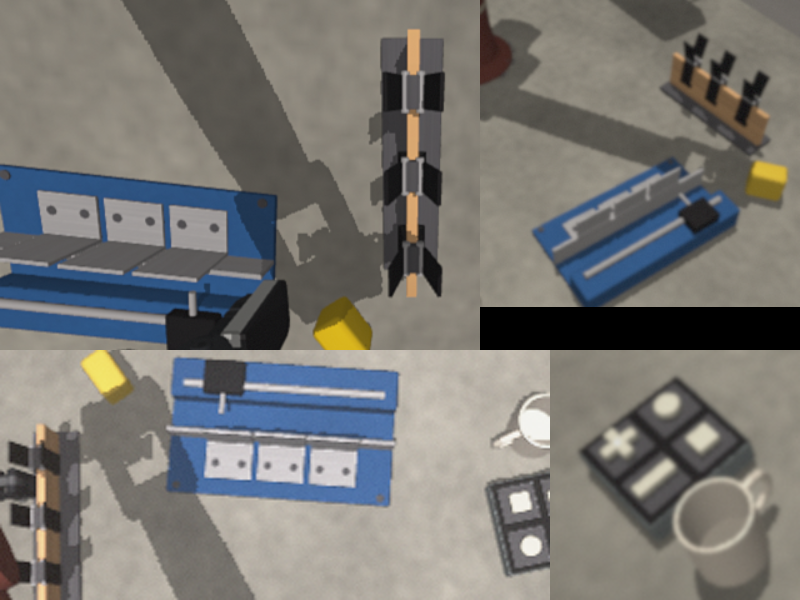

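The final montage shows all three clamps back on the rail and the brackets flush along the fence. The mug and tape measure are undisturbed. One numeric check for gaps remains before handing in.

Run:
```python
from h import *
a=cv2.imread('pics/top2.png');b=cv2.imread('pics/top16.png')
for im in (a,b):
    h=cv2.cvtColor(im,cv2.COLOR_BGR2HSV); m=((h[...,1]<50)&(h[...,2]>150)).astype(np.uint8); m[:, :262]=0;m[:,345:]=0;m[:172]=0;m[200:]=0
    n,l,s,c=cv2.connectedComponentsWithStats(m); print([(s[i].tolist(),c[i].round(2).tolist()) for i in range(1,n) if s[i][4]>100])
k=ctrl.get_calibration('wrist'); g=lambda u,v:(u/1.25,30+v/1.25)
f0=np.array([.635,.022]);fx=np.array([np.cos(np.radians(2.5)),-np.sin(np.radians(2.5))])
for p,q in [((227,213),(170,206)),((162,205),(104,198)),((98,197),(39,190))]:
    r=brk(k,g(*p),g(*q),.017); print(r,'gap',-(r[0]-f0)@fx)
```

```text
[([267, 172, 25, 18, 374], [279.24, 180.41]), ([293, 172, 25, 20, 411], [304.92, 181.64]), ([319, 174, 25, 20, 414], [331.08, 183.41])]
[([267, 172, 25, 18, 394], [279.22, 180.23]), ([293, 172, 25, 20, 409], [305.01, 181.46]), ([319, 174, 25, 20, 410], [331.1, 183.39])]
(array([0.63787324, 0.10037828]), np.float64(-3.309212909114808), np.float64(0.06927800046587158)) gap 0.0005483075563320554
(array([0.63336666, 0.02147374]), np.float64(-3.180577679137376), np.float64(0.06972101751259915)) gap 0.0016088349600396855
(array([ 0.62882329, -0.0553498 ]), np.float64(-3.0543813233529944), np.float64(0.07016979523238784)) gap 0.002796877993455127
```

```bash
python3 -c "
from station import ctrl
print(ctrl.finish_job())"
```

```text
the job is handed in; nothing more can be done
None
```

I clamped all three brackets against the fence and pressed round, square and bar in order, then put the clamps back on the rail and handed the job in at about 58 s; a final camera check showed the brackets still against the fence and the mug and tape measure undisturbed, but no verdict came back.

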